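Gauge the thread spools and put them away in the drawers

TASK

Sort the thread spools on the table with the spool-pin gauge, trying them in order from the longest to the shortest: lower each one upright over the pin as far as it will go. Spools that slide right down to the gauge's base go in the drawer with the bar pull, those that stop on the pin's tip go in the drawer with the round knob, all standing on end on the drawer floor. Leave both drawers fully shut and the other things on the table where they are.

Things in the scene. Friction and masses are not known exactly. Their poses are not given: they have to be found in the camera images.
- spool_a1: thread spool, 56 mm long (the longest size), 40 mm across, about 60 g, standing on end: cream thread between two white flanges, round bore right through. Origin: centre of its underside; z: its axis, up. At most one of spool_a1 and spool_a2 is there. Its bore is either 15.5 mm (slips over the gauge pin) or 8.4 mm (stops on the pin's tip); neither name nor outside tells which
- spool_a2: thread spool, 56 mm long (the longest size), 40 mm across, about 60 g, standing on end: cream thread between two white flanges, round bore right through. Origin: centre of its underside; z: its axis, up. At most one of spool_a1 and spool_a2 is there. Its bore is either 15.5 mm (slips over the gauge pin) or 8.4 mm (stops on the pin's tip); neither name nor outside tells which
- spool_b1: thread spool, 48 mm long (the second longest), 40 mm across, about 60 g, standing on end: cream thread between two white flanges, round bore right through. Origin: centre of its underside; z: its axis, up. At most one of spool_b1 and spool_b2 is there. Its bore is either 15.5 mm (slips over the gauge pin) or 8.4 mm (stops on the pin's tip); neither name nor outside tells which
- spool_b2: thread spool, 48 mm long (the second longest), 40 mm across, about 60 g, standing on end: cream thread between two white flanges, round bore right through. Origin: centre of its underside; z: its axis, up. At most one of spool_b1 and spool_b2 is there. Its bore is either 15.5 mm (slips over the gauge pin) or 8.4 mm (stops on the pin's tip); neither name nor outside tells which
- spool_c1: thread spool, 40 mm long (the third longest), 40 mm across, about 60 g, standing on end: cream thread between two white flanges, round bore right through. Origin: centre of its underside; z: its axis, up. At most one of spool_c1 and spool_c2 is there. Its bore is either 15.5 mm (slips over the gauge pin) or 8.4 mm (stops on the pin's tip); neither name nor outside tells which
- spool_c2: thread spool, 40 mm long (the third longest), 40 mm across, about 60 g, standing on end: cream thread between two white flanges, round bore right through. Origin: centre of its underside; z: its axis, up. At most one of spool_c1 and spool_c2 is there. Its bore is either 15.5 mm (slips over the gauge pin) or 8.4 mm (stops on the pin's tip); neither name nor outside tells which
- spool_d1: thread spool, 32 mm long (the shortest), 40 mm across, about 60 g, standing on end: cream thread between two white flanges, round bore right through. Origin: centre of its underside; z: its axis, up. At most one of spool_d1 and spool_d2 is there. Its bore is either 15.5 mm (slips over the gauge pin) or 8.4 mm (stops on the pin's tip); neither name nor outside tells which
- spool_d2: thread spool, 32 mm long (the shortest), 40 mm across, about 60 g, standing on end: cream thread between two white flanges, round bore right through. Origin: centre of its underside; z: its axis, up. At most one of spool_d1 and spool_d2 is there. Its bore is either 15.5 mm (slips over the gauge pin) or 8.4 mm (stops on the pin's tip); neither name nor outside tells which
- gauge: spool-pin gauge fixed to the table: dark steel base 80 x 80 x 14 mm with an upright steel pin 11 mm across, standing 40 mm above the base's top (its last 3 mm taper to 4 mm across). Origin: centre of the base's underside; z up. It turns and shifts from start to start
- gauge_tip (a point): top of the gauge pin, on its axis, 54 mm above the table
- fits_drawer0 (a joint): how far the drawer with the bar pull is pulled out of its plywood unit, m: 0 shut, about 0.18 fully open; light friction of about 1 N, stays where left. The unit is fixed to the table, 260 deep x 210 wide x 100 mm high, with this one drawer, its front face 35 mm behind the pull's grip point when shut. The two units stand side by side and may be swapped
- fits_drawer0_handle (a point): grip point of that drawer's pull (dark bar 11 mm thick, 105 mm long, parallel to the front and 35 mm off it), 62 mm above the table; moves with the drawer. Its x axis points level into the unit (the drawer opens along -x), y to the left along the front.
- fits_floor (a point): foot of the front wall inside the drawer with the bar pull, at mid width, on the drawer floor, 22 mm above the table; moves with the drawer; axes as the pull's. From here the inside runs 215 mm to the back (+x) and 84 mm to each side (y), with walls 56 mm high (front panel 10 mm higher); a 56 mm spool standing in it clears the unit by 10 mm. Fully open, some 170 mm of it, from the front wall back, is clear of the unit
- odd_drawer0 (a joint): how far the drawer with the round knob is pulled out of its plywood unit, m: 0 shut, about 0.18 fully open; light friction of about 1 N, stays where left. The unit is fixed to the table, 260 deep x 210 wide x 100 mm high, with this one drawer, its front face 35 mm behind the pull's grip point when shut. The two units stand side by side and may be swapped
- odd_drawer0_handle (a point): grip point of that drawer's pull (dark knob 28 mm across, its head 27 to 43 mm off the front), 62 mm above the table; moves with the drawer. Its x axis points level into the unit (the drawer opens along -x), y to the left along the front.
- odd_floor (a point): foot of the front wall inside the drawer with the round knob, at mid width, on the drawer floor, 22 mm above the table; moves with the drawer; axes as the pull's. From here the inside runs 215 mm to the back (+x) and 84 mm to each side (y), with walls 56 mm high (front panel 10 mm higher); a 56 mm spool standing in it clears the unit by 10 mm. Fully open, some 170 mm of it, from the front wall back, is clear of the unit
- chalk_tin: bystander to leave alone: low metal tin 36 mm across, 18 mm high, among the spools. Origin: centre of its underside
- mug: bystander to leave alone: white mug 80 mm across, 85 mm high. Origin: centre of its underside
- tape_roll: bystander to leave alone: roll of paper tape lying flat, 100 mm across, 25 mm high. Origin: centre of its underside
- phone: bystander to leave alone: black phone 150 x 72 x 9 mm. Origin: centre of its underside
- mouse: bystander to leave alone: black computer mouse 105 x 60 x 34 mm. Origin: centre of its underside
- spray_can: bystander to leave alone: spray can 60 mm across, 170 mm high. Origin: centre of its underside

How it is judged:
On the way, in this order (a step that is already met when the one before it is completed fails the run):
1. the longest spool has been lowered over the gauge pin as far as it goes (horizontal distance between each of spool_a1, spool_a2 and gauge_tip below 0.005 m and angle between each of spool_a1, spool_a2's own z axis and vertical below 0.15 rad and z of spool_a1 in the frame of gauge below 0.018 m and contact force between spool_a2 and gauge above 0.3 N and z of spool_a2 in the frame of gauge above 0.039 m), for 0.2 s.
2. the 48 mm spool (if there) has been lowered over the gauge pin as far as it goes (horizontal distance between each of spool_b1, spool_b2 and gauge_tip below 0.005 m and angle between each of spool_b1, spool_b2's own z axis and vertical below 0.15 rad and contact force between spool_b1 and gauge above 0.3 N and z of spool_b1 in the frame of gauge above 0.039 m and z of spool_b2 in the frame of gauge below 0.018 m), for 0.2 s.
3. the 40 mm spool (if there) has been lowered over the gauge pin as far as it goes (horizontal distance between each of spool_c1, spool_c2 and gauge_tip below 0.005 m and angle between each of spool_c1, spool_c2's own z axis and vertical below 0.15 rad and contact force between spool_c1 and gauge above 0.3 N and z of spool_c1 in the frame of gauge above 0.039 m and z of spool_c2 in the frame of gauge below 0.018 m), for 0.2 s.
4. the 32 mm spool (if there) has been lowered over the gauge pin as far as it goes (horizontal distance between each of spool_d1, spool_d2 and gauge_tip below 0.005 m and angle between each of spool_d1, spool_d2's own z axis and vertical below 0.15 rad and z of spool_d1 in the frame of gauge below 0.018 m and contact force between spool_d2 and gauge above 0.3 N and z of spool_d2 in the frame of gauge above 0.039 m), for 0.2 s.
At the end, for the whole second after the job is handed in: every spool with the wide bore stands upright (within 0.2 rad) and at rest on the floor of the bar-pull drawer, every one with the narrow bore in the knob drawer, and both drawers are shut to within 8 mm (angle between each of spool_a1, spool_a2, spool_b1, spool_b2, spool_c1, spool_c2, spool_d1, spool_d2's own z axis and vertical below 0.2 rad and linear speed of each of spool_a1, spool_a2, spool_b1, spool_b2, spool_c1, spool_c2, spool_d1, spool_d2 below 0.02 m/s and x of spool_a1 in the frame of fits_floor between -0.003 and 0.22 m and y of spool_a1 in the frame of fits_floor between -0.085 and 0.085 m and z of spool_a1 in the frame of fits_floor between -0.004 and 0.008 m and x of spool_a2 in the frame of odd_floor between -0.003 and 0.22 m and y of spool_a2 in the frame of odd_floor between -0.085 and 0.085 m and z of spool_a2 in the frame of odd_floor between -0.004 and 0.008 m and x of spool_b1 in the frame of odd_floor between -0.003 and 0.22 m and y of spool_b1 in the frame of odd_floor between -0.085 and 0.085 m and z of spool_b1 in the frame of odd_floor between -0.004 and 0.008 m and x of spool_b2 in the frame of fits_floor between -0.003 and 0.22 m and y of spool_b2 in the frame of fits_floor between -0.085 and 0.085 m and z of spool_b2 in the frame of fits_floor between -0.004 and 0.008 m and x of spool_c1 in the frame of odd_floor between -0.003 and 0.22 m and y of spool_c1 in the frame of odd_floor between -0.085 and 0.085 m and z of spool_c1 in the frame of odd_floor between -0.004 and 0.008 m and x of spool_c2 in the frame of fits_floor between -0.003 and 0.22 m and y of spool_c2 in the frame of fits_floor between -0.085 and 0.085 m and z of spool_c2 in the frame of fits_floor between -0.004 and 0.008 m and x of spool_d1 in the frame of fits_floor between -0.003 and 0.22 m and y of spool_d1 in the frame of fits_floor between -0.085 and 0.085 m and z of spool_d1 in the frame of fits_floor between -0.004 and 0.008 m and x of spool_d2 in the frame of odd_floor between -0.003 and 0.22 m and y of spool_d2 in the frame of odd_floor between -0.085 and 0.085 m and z of spool_d2 in the frame of odd_floor between -0.004 and 0.008 m and value of joint each of fits_drawer0, odd_drawer0 below 0.008 m); the robot touches nothing.
It fails at once if a bystander is moved by more than 6 cm (distance of any of chalk_tin, mug, tape_roll, phone, mouse, spray_can from where it was at the start of the episode above 0.06 m).
It fails at once if a bystander is tipped over (angle between any of chalk_tin, mug, tape_roll, phone, mouse, spray_can's own z axis and vertical above 0.6 rad).
Of spool_a1, spool_a2 only 1 to 1 are there at a start; the rules pass over those that are not, and their reading is None.
Of spool_b1, spool_b2 only 1 to 1 are there at a start; the rules pass over those that are not, and their reading is None.
Of spool_c1, spool_c2 only 1 to 1 are there at a start; the rules pass over those that are not, and their reading is None.
Of spool_d1, spool_d2 only 1 to 1 are there at a start; the rules pass over those that are not, and their reading is None.
Of spool_b1, spool_b2, spool_c1, spool_c2, spool_d1, spool_d2 only 4 to 6 are there at a start; the rules pass over those that are not, and their reading is None.
At some moment in a run one of spool_a1, spool_a2, spool_b1, spool_b2, spool_c1, spool_c2, spool_d1, spool_d2 may be knocked a few centimetres aside while the robot is not near it.
It also fails if it takes over 210 s, if anything falls off the work surface, if the arm or the gripper's body presses on something with over 40 N, if the wrist force passes 120 N, or if a joint passes its speed limit or range.

ROBOT

A 6-joint arm with a two-finger parallel gripper is mounted at the origin on the work surface. World frame = base frame: x ahead of the robot, y to its left, z up, the work surface at z = 0. Lengths are in m, angles in rad, forces in N, time in s.
With the tool pointing down it reaches from about 0.35 to 0.975 m from the base axis. Payload 4.9 kg.
Tool frame: the origin (TCP) lies at the very end of the fingers, on their centre line; the grasp point (between the pads) lies 19 mm behind it; z points along the fingers, y is the line along which they close (so a half turn about z gives the same grasp; the last joint's range is limited). The gripper opens to 85 mm and grips with 20 to 120 N. Pads are 22 mm wide; open, the fingers measure 114 mm over their backs; the gripper's body (76 mm by 85 mm) begins 54 mm behind the grasp point. The pads swing forward as they close: fully open they stand 13 mm farther back than shut.
Start: joints at [1.102, 0.053, 1.613, -0, 1.476, -0.119], TCP at [0.214, 0.587, 0.231] pointing down, gripper open.
Joint ranges: [-3.01, 3.01], [-1.01, 2.22], [0.06, 2.58], [-1.02, 4.17], [0.09, 2.62], [-3.14, 3.14]. Speed limits (rad/s): [2.57, 2.57, 3.14, 3.14, 3.14, 3.14].

INTERFACE

Orientations are given as a rotation vector (axis times angle).
In Python, from station import ctrl gives the robot as it stands.
- The arm moves only by the tool jog_arm, never from a script. Its argument "plan" is a list of rows, each a list of 7 numbers: the shift along the tool's x, y, z in units of 0.02 m (1.0 is 0.02 m), then the turn, a rotation vector about the tool's x, y, z in units of 45 degrees (1.0 is 45 degrees), then the opening, from -1 (shut) to 1 (fully open). A call has 1 to 8 rows; each row shifts and turns the commanded pose from where the row before left it, along the tool's axes as they then stand; what a row does not reach is not made up. A row lasts 1/10 s, in which the tool goes at most 50 mm and 8.59 degrees, less where a joint would pass 70% of its speed; a pose out of reach is approached as far as the arm can. A call with a number of a shift or a turn outside -1 to 1 is refused whole. A call with a gripper value outside its range is refused whole. The fingers move at their own pace and stop on an object; "grip_force" is the grip in N (left out, the last holds). Time passes only in rows, so rows that do not move let the fingers close. It gives the time, the measured TCP pose, the force, the opening and the grip force at its end, in the units of the state.
- ctrl.get_obs(): the state, without advancing time (a new reading comes with each control period).
- ctrl.get_image(name): name is "side" or "top"; returns (picture, depth): 480x640x3 uint8, red, green, blue; 480x640 float32, m along the optical axis (not along the pixel's ray), 0 where there is no reading.
- ctrl.camera_info(name): a dict with "camera_matrix" (3x3 intrinsics, pixels), "rvec" (rotation vector, rad) and "tvec" (3), from world to camera coordinates, as OpenCV has them. Camera axes: x right, y down, z forward; pixel columns grow to the right and rows downward; lengths in m; the calibration is good to about 2 mm. A picture is of the moment at which its call begins. camera_info takes no time and is no camera call.
- ctrl.finish_job(): hands the job in; it is judged then, once.
The state is a dict: "t": time; "q": joint angles; "dq": joint speeds; "effort": joint torques, N m; "tool_pos": TCP position; "tool_rot": TCP orientation; "contact_force": force on the tool from outside, world axes, zero at the start; "wrist_torque": the same for the moment, N m; "opening": finger opening in m; "grip_force": force on a finger pad.
Only numpy, scipy, OpenCV 4.12 (cv2) and the standard library are available. Lean on these libraries where they do the work, as an engineer would, in place of code of your own. Each camera call takes 0.05 s, during which the arm holds its last target. There are 200 camera calls.

## Working session

There is one attempt and no reset: what is moved stays moved. The work goes in short steps, Python scripts to look and compute and a tool call to move; the robot and the scene stay as the last step left them, time stands still between calls to the robot, and variables do not carry over. Pictures are saved under pics/ and viewed, at most 14 in all, crops included, and the job is handed in when it is done.

Besides the shell and the picture viewer there is one more tool, called after "Call:" by a JSON object that holds its "name" and its "arguments". jog_arm: Moves the arm, as the interface text tells. Shifts and turns lie within -1 to 1; 1 stands for 0.02 m of shift or 45 degrees of turn. Its arguments: {"type":"object","properties":{"plan":{"type":"array"},"grip_force":{"type":"number"}},"required":["plan"]}

```bash
ls; mkdir -p pics; cat > h.py <<'E'
import numpy as np, cv2
from station import ctrl
def cam(n):
    c=ctrl.camera_info(n); K=np.array(c["camera_matrix"],float); R=cv2.Rodrigues(np.array(c["rvec"],float))[0]; t=np.array(c["tvec"],float).ravel(); return K,R,t
def plane(n,u,v,z):
    K,R,t=cam(n); d=R.T@np.linalg.inv(K)@np.array([u,v,1.]); o=-R.T@t
    return o+d*(z-o[2])/d[2]
def cloud(n,dep):
    K,R,t=cam(n); v,u=np.mgrid[:480,:640]; p=np.stack([(u-K[0,2])/K[0,0]*dep,(v-K[1,2])/K[1,1]*dep,dep],-1)
    P=(p-t)@R; P[dep<=0]=np.nan; return P
def save(n,name):
    im,d=ctrl.get_image(n); cv2.imwrite(f"pics/{name}.png",im[:,:,::-1]); np.save(f"pics/{name}.npy",d); return im,d
E
python3 - <<'E'
from h import *
for n in("side","top"):
    save(n,n+"0"); K,R,t=cam(n); print(n,K.round(1).tolist(),(-R.T@t).round(3),R[2].round(2))
o=ctrl.get_obs(); print({k:np.round(v,3) for k,v in o.items()})
E
```

```text
pics
side [[523.3, 0.0, 318.6], [0.0, 523.3, 245.5], [0.0, 0.0, 1.0]] [0.416 0.904 1.055] [ 0.12 -0.68 -0.72]
top [[488.1, 0.0, 314.1], [0.0, 488.1, 236.5], [0.0, 0.0, 1.0]] [ 0.364 -0.012  1.429] [ 0.17 -0.01 -0.99]
{'t': np.float64(0.1), 'q': array([ 1.102,  0.053,  1.614,  0.   ,  1.476, -0.119]), 'dq': array([-0.002, -0.002, -0.004, -0.   ,  0.   ,  0.001]), 'effort': array([ 1.0000e-03, -3.9490e+01, -3.7137e+01, -0.0000e+00,  4.0000e-03,
        0.0000e+00]), 'tool_pos': array([0.214, 0.587, 0.23 ]), 'tool_rot': array([-5.470e-01, -3.093e+00,  3.000e-03]), 'contact_force': array([-0.664,  0.498, -0.206]), 'wrist_torque': array([ 0.063,  0.073, -0.066]), 'grip_force': np.float64(0.0), 'opening': np.float64(0.085)}
```

View pics/top0.png

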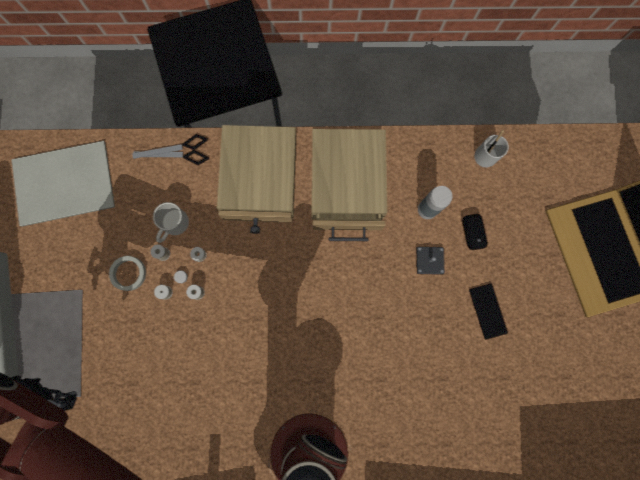

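View pics/side0.png

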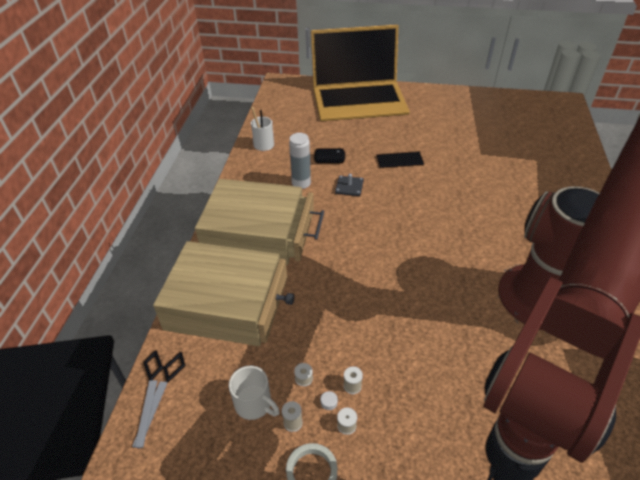

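The top view shows four spools at about (160,252), (197,255), (162,292) and (194,292), with the tin at (180,277). The gauge is at (431,258), the knob at (255,227), the bar pull at (349,238) and the mug at (170,220).

```bash
cat >> h.py <<'E'
def blobs(n,d,box,zmin,dz=0.006,zmax=0.3,minpx=15):
    """blobs higher than zmin inside world box; prints ring centre of the top face"""
    P=cloud(n,d); x0,x1,y0,y1=box
    m=((P[...,2]>zmin)&(P[...,2]<zmax)&(P[...,0]>x0)&(P[...,0]<x1)&(P[...,1]>y0)&(P[...,1]<y1)).astype(np.uint8)
    k,l,s,_=cv2.connectedComponentsWithStats(m,connectivity=4); out=[]
    for i in range(1,k):
        if s[i,4]<minpx: continue
        Q=P[l==i]; zt=np.percentile(Q[:,2],90); T=((l==i)&(abs(P[...,2]-zt)<dz))
        v,u=np.nonzero(T); (cu,cv),r=cv2.minEnclosingCircle(np.stack([u,v],1).astype(np.float32))
        c=plane(n,cu,cv,zt); out.append((np.r_[c[:2],zt].round(4),T.sum(),round(cu,1),round(cv,1),round(r,1)))
    return out
E
python3 - <<'E'
from h import *
for n in("top","side"):
    d=np.load(f"pics/{n}0.npy"); print(n)
    for b in blobs(n,d,(0.35,0.62,0.26,0.62),0.022): print(b)
    print('gauge'); 
    for b in blobs(n,d,(0.3,0.55,-0.45,-0.2),0.008,zmax=0.1): print(b)
    for b in blobs(n,d,(0.3,0.55,-0.45,-0.2),0.025,zmax=0.1,minpx=2): print(b)
    P=cloud(n,d)
    # handles: z~0.062 in front of the units
    for nm,b in(("units",(0.4,0.95,-0.25,0.35)),):
        m=((P[...,2]>0.035)&(P[...,2]<0.12)&(P[...,0]>b[0])&(P[...,0]<b[1])&(P[...,1]>b[2])&(P[...,1]<b[3])).astype(np.uint8)
        k,l,s,c=cv2.connectedComponentsWithStats(m)
        for i in range(1,k):
            if s[i,4]>10:
                Q=P[l==i]; print(s[i].tolist(),Q.min(0).round(3),Q.max(0).round(3))
                T=Q[Q[:,2]>0.09]
                if len(T)>200:
                    r=cv2.minAreaRect(T[:,:2].astype(np.float32)); print('rect',np.round(cv2.boxPoints(r),3).tolist())
im=cv2.imread("pics/top0.png"); s=cv2.imread("pics/side0.png")
a=cv2.resize(im[190:310,90:250],None,fx=4.9,fy=2.4*2,interpolation=cv2.INTER_CUBIC)
cv2.imwrite("pics/c1.png",a)
a=cv2.resize(im[195:290,230:450],None,fx=3.6,fy=3.6,interpolation=cv2.INTER_CUBIC)
cv2.imwrite("pics/c2.png",a)
E
```

```text
top
(array([0.6133, 0.3956, 0.0808]), np.int64(20), 165.0, 231.5, 7.4)
(array([0.5614, 0.4208, 0.0588]), np.int64(116), 157.7, 251.1, 7.0)
(array([0.5566, 0.314 , 0.0363]), np.int64(86), 197.3, 253.3, 6.7)
(array([0.5028, 0.5156, 0.0294]), np.int64(212), 126.9, 273.2, 17.6)
(array([0.5009, 0.5512, 0.0289]), np.int64(91), 114.5, 274.0, 12.0)
(array([0.4482, 0.4102, 0.044 ]), np.int64(116), 161.5, 291.5, 7.1)
(array([0.4465, 0.3183, 0.0517]), np.int64(115), 193.5, 291.5, 7.1)
gauge
(array([ 0.5206, -0.3602,  0.0187]), np.int64(345), 430.7, 263.3, 15.7)
(array([ 0.5301, -0.3598,  0.0556]), np.int64(12), 433.5, 258.5, 1.6)
[217, 125, 79, 109, 7109] [0.609 0.028 0.035] [0.92  0.248 0.11 ]
rect [[0.6480000019073486, 0.039000000804662704], [0.9120000004768372, 0.02800000086426735], [0.9210000038146973, 0.23800000548362732], [0.6570000052452087, 0.25]]
[312, 129, 76, 112, 7235] [ 0.584 -0.23   0.035] [ 0.906 -0.017  0.11 ]
rect [[0.6200000047683716, -0.22499999403953552], [0.9010000228881836, -0.23199999332427979], [0.906000018119812, -0.02199999988079071], [0.6259999871253967, -0.0149999996
[... 246 characters left out ...]
]), np.int64(52), 269.5, 394.5, 9.8)
(array([0.5628, 0.4241, 0.0574]), np.int64(247), 291.0, 410.3, 9.7)
(array([0.4498, 0.4138, 0.0415]), np.int64(275), 346.7, 416.9, 9.8)
(array([0.5057, 0.5215, 0.0269]), np.int64(521), 311.2, 468.5, 25.7)
gauge
(array([ 0.5205, -0.336 ,  0.0258]), np.int64(11), 352.5, 186.5, 7.1)
(array([ 0.5328, -0.3562,  0.0525]), np.int64(11), 349.5, 175.2, 1.9)
[153, 179, 171, 160, 16525] [ 0.584 -0.233  0.035] [0.922 0.25  0.107]
rect [[0.6200000047683716, -0.22699999809265137], [0.9020000100135803, -0.23999999463558197], [0.9229999780654907, 0.2409999966621399], [0.6420000195503235, 0.2540000081062317]]
[344, 367, 18, 19, 262] [0.429 0.299 0.035] [0.467 0.339 0.052]
```

View pics/c2.png

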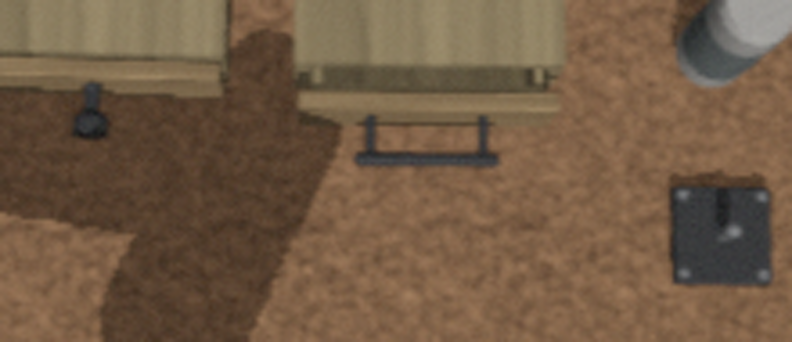

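The second crop shows the knob head at about (255,229) and the bar centre at about (349,239). The bar drawer is already slightly open.

```bash
python3 - <<'E'
from h import *
for n,us in (("top",dict(bar=(348.6,238.9),barL=(330,239),barR=(367.5,239),knob=(255,228.9),panelfront=(347,228.5))),):
    for k,(u,v) in us.items(): print(k,plane(n,u,v,0.067 if k!='panelfront' else .088).round(4))
for n,boxs in(("top",{"bar":(325,233,372,243),"knob":(248,222,262,236),"gauge":(412,240,450,280)}),("side",{"bar":(308,205,326,240),"knob":(278,288,298,308),"gauge":(330,170,368,200)})):
    g=cv2.cvtColor(cv2.imread(f"pics/{n}0.png"),cv2.COLOR_BGR2HSV)[:,:,2]; P=cloud(n,np.load(f"pics/{n}0.npy"))
    for k,(a,b,c,d) in boxs.items():
        v,u=np.nonzero(g[b:d,a:c]<75); u=u+a; v=v+b; Q=P[v,u]
        lo=0.048 if k!="gauge" else 0.01; hi=0.09 if k!="gauge" else .024
        s=(Q[:,2]>lo)&(Q[:,2]<hi); Q=Q[s]; 
        if len(Q): print(n,k,len(Q),'med',np.median(Q,0).round(4),'min',Q.min(0).round(3),'max',Q.max(0).round(3),'rect',[np.round(w,3) for w in cv2.minAreaRect(Q[:,:2].astype(np.float32))])
    m=(P[...,0]>.57)&(P[...,0]<.72)&(P[...,1]>.33)&(P[...,1]<.48)&(P[...,2]>.03); Q=P[m]; print(n,'mug',Q.min(0).round(3),Q.max(0).round(3), np.median(Q,0).round(3))
    m=(P[...,0]>.57)&(P[...,0]<.8)&(P[...,1]>-.45)&(P[...,1]<-.28)&(P[...,2]>.05); Q=P[m]; print(n,'can',Q.min(0).round(3),Q.max(0).round(3))
E
```

```text
bar [ 0.5877 -0.1196  0.067 ]
barL [ 0.5881 -0.0669  0.067 ]
barR [ 0.5867 -0.173   0.067 ]
knob [0.62   0.1452 0.067 ]
panelfront [ 0.6138 -0.1142  0.088 ]
top bar 144 med [ 0.5883 -0.1122  0.0671] min [ 0.584 -0.172  0.058] max [ 0.606 -0.064  0.075] rect [array([ 0.594, -0.118]), array([0.108, 0.021]), np.float64(88.444)]
top knob 84 med [0.6202 0.1443 0.071 ] min [0.609 0.133 0.051] max [0.64  0.156 0.082] rect [array([0.625, 0.144]), array([0.024, 0.031]), np.float64(84.458)]
top gauge 593 med [ 0.5302 -0.3584  0.0143] min [ 0.492 -0.401  0.01 ] max [ 0.57  -0.321  0.023] rect [array([ 0.531, -0.361]), array([0.078, 0.078]), np.float64(88.187)]
top mug [0.57  0.349 0.03 ] [0.695 0.437 0.092] [0.646 0.405 0.064]
top can [ 0.654 -0.39   0.051] [ 0.712 -0.331  0.178]
side bar 40 med [ 0.5911 -0.1102  0.0662] min [ 0.588 -0.168  0.063] max [ 0.61  -0.066  0.07 ] rect [array([ 0.599, -0.117]), array([0.103, 0.02 ]), np.float64(88.922)]
side knob 129 med [0.6223 0.1501 0.0678] min [0.611 0.132 0.052] max [0.648 0.162 0.079] rect [array([0.627, 0.144]), array([0.029, 0.038]), np.float64(67.541)]
side gauge 275 med [ 0.5363 -0.3533  0.014 ] min [ 0.497 -0.394  0.01 ] max [ 0.572 -0.314  0.02 ] rect [array([ 0.535, -0.354]), array([0.075, 0.08 ]), np.float64(0.968)]
side mug [0.57  0.332 0.03 ] [0.698 0.441 0.089] [0.65  0.41  0.061]
side can [ 0.656 -0.392  0.05 ] [ 0.718 -0.327  0.175]
```

Call:
{"name": "jog_arm", "arguments": {"plan": [[0,0,0,0,0,-0.15,1],[0,0,0,0,0,-0.15,1],[0,0,0,0,0,-0.146,1],[-0.9,-1,0,0,0,0,1],[-0.9,-1,0,0,0,0,1],[-0.9,-1,0,0,0,0,1],[-0.9,-1,0,0,0,0,1],[-0.9,-1,0,0,0,0,1]]}}

```text
t: 0.9
tool_pos: [0.3046, 0.4861, 0.2307]
tool_rot: [0.001, -3.141, 0.001]
contact_force: [0.3, -0.1, 0.9]
opening: 0.0856
grip_force: 0.0
```

Call:
{"name": "jog_arm", "arguments": {"plan": [[-0.9,-1,0,0,0,0,1],[-0.9,-1,0,0,0,0,1],[-0.9,-1,0,0,0,0,1],[-0.9,-1,0,0,0,0,1],[-0.9,-1,0,0,0,0,1],[-0.9,-1,0,0,0,0,1],[-0.9,-1,0,0,0,0,1],[-0.9,-1,0,0,0,0,1]]}}

```text
t: 1.7
tool_pos: [0.4487, 0.3262, 0.2307]
tool_rot: [0.001, -3.141, 0.001]
contact_force: [0.9, 0.4, -0.4]
opening: 0.0855
grip_force: 0.0
```

Call:
{"name": "jog_arm", "arguments": {"plan": [[-0.9,-1,0,0,0,0,1],[-0.9,-1,0,0,0,0,1],[-0.9,-1,0,0,0,0,1],[-0.9,-1,0,0,0,0,1],[-0.9,-1,0,0,0,0,1],[-0.9,-1,0,0,0,0,1],[-0.9,-1,0,0,0,0,1],[0,0,0,0,0,0,1]]}}

```text
t: 2.5
tool_pos: [0.5756, 0.185, 0.2305]
tool_rot: [-0.004, -3.141, 0.002]
contact_force: [0.8, -0.3, 0.2]
opening: 0.085
grip_force: 0.0
```

Call:
{"name": "jog_arm", "arguments": {"plan": [[-0.75,-0.66,0,0,0,0,1],[-0.75,-0.66,0.5,0,0,0,1],[-0.75,-0.66,1,0,0,0,1],[0,0,1,0,0,0,1],[0,0,1,0,0,0,1],[0,0,1,0,0,0,1],[0,0,1,0,0,0,1],[0,0,1,0,0,0,1]]}}

```text
t: 3.3
tool_pos: [0.6193, 0.148, 0.1002]
tool_rot: [0.002, -3.141, 0.0]
contact_force: [0.7, -0.2, 0.6]
opening: 0.0856
grip_force: 0.0
```

Call:
{"name": "jog_arm", "arguments": {"plan": [[0,0,1,0,0,0,1],[0,0,1,0,0,0,1],[0,0,0.78,0,0,0,1],[0,0,0,0,0,0,-1],[0,0,0,0,0,0,-1],[0,0,0,0,0,0,-1],[0,0,0,0,0,0,-1],[0,0,0,0,0,0,-1]], "grip_force": 30}}

```text
t: 4.1
tool_pos: [0.6208, 0.1459, 0.0477]
tool_rot: [-0.001, 3.139, -0.006]
contact_force: [-1.1, -7.5, 4.2]
opening: 0.0263
grip_force: 29.8
```

Call:
{"name": "jog_arm", "arguments": {"plan": [[0.4,0,0,0,0,0,-1],[0.8,0.02,0,0,0,0,-1],[1,0.04,0,0,0,0,-1],[1,0.04,0,0,0,0,-1],[1,0.04,0,0,0,0,-1],[1,0.04,0,0,0,0,-1],[1,0.04,0,0,0,0,-1],[1,0.04,0,0,0,0,-1]]}}

```text
t: 4.9
tool_pos: [0.4766, 0.1521, 0.0477]
tool_rot: [-0.001, 3.137, -0.003]
contact_force: [1.7, -3.5, 3.2]
opening: 0.0265
grip_force: 31.3
```

Call:
{"name": "jog_arm", "arguments": {"plan": [[0.9,0.04,0,0,0,0,-1],[0.5,0.02,0,0,0,0,-1],[0,0,0,0,0,0,-1],[0,0,0,0,0,0,0],[0,0,0,0,0,0,0.5],[0,0,-1,0,0,0,0.5],[0,0,-1,0,0,0,0],[0,0,-1,0,0,0,-0.5]]}}

```text
t: 5.7
tool_pos: [0.4472, 0.1543, 0.106]
tool_rot: [0.001, -3.141, -0.001]
contact_force: [0.3, -0.7, 0.8]
opening: 0.0356
grip_force: 0.0
```

Call:
{"name": "jog_arm", "arguments": {"plan": [[0,0,-1,0,0,0,-1],[0,-0.67,-1,0,0,0,-1],[-0.5,-1,0,0,0,0,-1],[-0.7,-1,0,0,0,0,-1],[-0.7,-1,0,0,0,0,-1],[-0.7,-1,0,0,0,0,-1],[-0.7,-1,0,0,0,0,-1],[-0.7,-1,0,0,0,0,-1]]}}

```text
t: 6.5
tool_pos: [0.528, 0.0201, 0.1454]
tool_rot: [0.001, -3.141, -0.001]
contact_force: [0.5, -0.5, -0.6]
opening: 0.0001
grip_force: 0.0
```

Call:
{"name": "jog_arm", "arguments": {"plan": [[-0.7,-1,0,0,0,0,-1],[-0.7,-1,0,0,0,0,-1],[-0.7,-1,0,0,0,0,-1],[-0.7,-1,0,0,0,0,-1],[-0.7,-1,0,0,0,0,-1],[-0.6,-1,0,0,0,0,-1],[-0.7,-1,0,0,0,0,-1],[0,0,0,0,0,0,-1]]}}

```text
t: 7.3
tool_pos: [0.6248, -0.1212, 0.1453]
tool_rot: [0.003, 3.141, -0.0]
contact_force: [-0.3, -0.1, 0.1]
opening: 0.0001
grip_force: 0.0
```

Call:
{"name": "jog_arm", "arguments": {"plan": [[0.77,0.1,0,0,0,0,-1],[0,0,1,0,0,0,-1],[0,0,1,0,0,0,-1],[0,0,0.6,0,0,0,-1],[0,0,0.4,0,0,0,-1],[0,0,0.3,0,0,0,-1],[0,0,0,0,0,0,-1]]}}

```text
t: 8.0
tool_pos: [0.6078, -0.117, 0.0791]
tool_rot: [0.001, -3.141, -0.001]
contact_force: [0.4, -0.6, 0.1]
opening: -0.0001
grip_force: 0.0
```

Call:
{"name": "jog_arm", "arguments": {"plan": [[-0.07,0,0.3,0,0,0,-1],[0,0,0.3,0,0,0,-1],[0,0,0.3,0,0,0,-1],[0,0,0,0,0,0,-1]]}}

```text
t: 8.4
tool_pos: [0.6087, -0.117, 0.0604]
tool_rot: [0.001, -3.14, -0.001]
contact_force: [-0.1, -0.8, 0.6]
opening: -0.0001
grip_force: 0.0
```

Call:
{"name": "jog_arm", "arguments": {"plan": [[0,0,0.4,0,0,0,-1],[0,0,0.4,0,0,0,-1],[0.2,0,0,0,0,0,-1],[0.4,0,0,0,0,0,-1],[0.8,0.02,0,0,0,0,-1],[0.9,0.02,0,0,0,0,-1],[0.9,0.03,0,0,0,0,-1],[0.9,0.03,0,0,0,0,-1]]}}

```text
t: 9.2
tool_pos: [0.527, -0.1157, 0.0462]
tool_rot: [-0.001, 3.14, -0.002]
contact_force: [1.5, -0.6, -0.2]
opening: 0.0
grip_force: 0.8
```

Call:
{"name": "jog_arm", "arguments": {"plan": [[0.9,0.02,0,0,0,0,-1],[0.9,0.02,0,0,0,0,-1],[0.9,0.02,0,0,0,0,-1],[0.6,0.02,0,0,0,0,-1],[0.35,0,0,0,0,0,-1],[0.2,0,0,0,0,0,-1],[0,0,0,0,0,0,-1]]}}

```text
t: 9.9
tool_pos: [0.4502, -0.1137, 0.0458]
tool_rot: [0.001, -3.141, 0.0]
contact_force: [0.6, -0.2, -0.1]
opening: -0.0001
grip_force: 0.0
```

Call:
{"name": "jog_arm", "arguments": {"plan": [[-0.1,0,-1,0,0,0,-1],[0,0,-1,0,0,0,0],[0,0,-1,0,0,0,1],[0,0,-1,0,0,0,1],[0,0.5,-1,0,0,0,1],[0,1,-1,0,0,0,1],[0,1,-1,0,0,0,1],[0,1,0,0,0,0,1]]}}

```text
t: 10.7
tool_pos: [0.4546, -0.0436, 0.1895]
tool_rot: [-0.0, 3.136, -0.003]
contact_force: [0.2, -0.9, 0.5]
opening: 0.0855
grip_force: 0.0
```

```bash
cat > look.py <<'E'
from h import *
import sys
i=sys.argv[1]
for n in("top","side"):
    im,d=save(n,n+i); print(n)
    for b in blobs(n,d,(0.38,0.60,0.26,0.48),0.026,zmax=.07,minpx=60): print(b[0],b[1],b[4])
    P=cloud(n,d)
    for k,c in(("bar",(.38,.62,-.2,-.03)),("knob",(.38,.65,.1,.2))):
        g=cv2.cvtColor(im,cv2.COLOR_RGB2HSV)[:,:,2]; m=(g<75)&(P[...,2]>.05)&(P[...,2]<.085)&(P[...,0]>c[0])&(P[...,0]<c[1])&(P[...,1]>c[2])&(P[...,1]<c[3])
        print(k,m.sum(),np.median(P[m],0).round(3) if m.any() else '')
E
python3 look.py 1
```

```text
top
[0.5616 0.4215 0.0581] 124 7.2
[0.5562 0.3146 0.0355] 104 6.9
[0.4483 0.4104 0.0433] 127 7.1
[0.4465 0.3184 0.0511] 118 7.1
bar 55 [ 0.435 -0.159  0.067]
knob 136 [0.459 0.152 0.069]
side
[0.558  0.3187 0.0338] 200 8.9
[0.4484 0.321  0.0492] 217 9.0
[0.5628 0.4244 0.0572] 248 9.9
[0.4492 0.413  0.0419] 274 9.7
bar 25 [ 0.435 -0.102  0.067]
knob 144 [0.455 0.157 0.068]
```

Call:
{"name": "jog_arm", "arguments": {"plan": [[-0.2,1,0,0,0,0,1],[-0.2,1,0,0,0,0,1],[-0.2,1,0,0,0,0,1],[-0.2,1,0,0,0,0,1],[-0.2,1,0,0,0,0,1],[-0.2,1,0,0,0,0,1],[-0.2,1,0,0,0,0,1],[-0.2,1,0,0,0,0,1]]}}

```text
t: 11.6
tool_pos: [0.4846, 0.1164, 0.1849]
tool_rot: [0.0, -3.14, 0.001]
contact_force: [0.0, -0.5, -0.2]
opening: 0.0854
grip_force: 0.0
```

Call:
{"name": "jog_arm", "arguments": {"plan": [[-0.2,1,0,0,0,0,1],[-0.2,1,0,0,0,0,1],[-0.2,1,0,0,0,0,1],[-0.2,1,0,0,0,0,1],[-0.2,1,0,0,0,0,1],[-0.2,1,0,0,0,0,1],[-0.2,1,0,0,0,0,1],[-0.2,1,0,0,0,0,1]]}}

```text
t: 12.4
tool_pos: [0.5167, 0.2764, 0.1846]
tool_rot: [0.0, -3.14, 0.002]
contact_force: [0.1, -0.0, 0.4]
opening: 0.0853
grip_force: 0.0
```

Call:
{"name": "jog_arm", "arguments": {"plan": [[-0.25,1,0,0,0,0,1],[-0.25,1,0,0,0,0,1],[-0.25,1,0,0,0,0,1],[-0.25,1,0,0,0,0,1],[-0.25,1,0,0,0,0,1],[-0.2,1,0,0,0,0,1],[-0.2,1,0,0,0,0,1],[0,0,0,0,0,0,1]]}}

```text
t: 13.2
tool_pos: [0.5497, 0.4173, 0.1843]
tool_rot: [0.003, -3.14, 0.001]
contact_force: [-0.4, 0.7, -0.7]
opening: 0.0853
grip_force: 0.0
```

Call:
{"name": "jog_arm", "arguments": {"plan": [[-0.59,0.25,0.5,0,0,0,1],[0,0,1,0,0,0,1],[0,0,1,0,0,0,1],[0,0,1,0,0,0,1],[0,0,1,0,0,0,1],[0,0,1,0,0,0,1],[0,0,0.9,0,0,0,1],[0,0,0.8,0,0,0,1]]}}

```text
t: 14.0
tool_pos: [0.561, 0.4202, 0.0399]
tool_rot: [-0.0, -3.14, 0.002]
contact_force: [-0.4, 0.1, 1.3]
opening: 0.0854
grip_force: 0.0
```

Call:
{"name": "jog_arm", "arguments": {"plan": [[0,0,0.6,0,0,0,1],[0,0,0.5,0,0,0,1],[0,0,0,0,0,0,-1],[0,0,0,0,0,0,-1],[0,0,0,0,0,0,-1],[0,0,0,0,0,0,-1],[0,0,0,0,0,0,-1]], "grip_force": 25}}

```text
t: 14.7
tool_pos: [0.5619, 0.4219, 0.0212]
tool_rot: [-0.001, 3.139, 0.002]
contact_force: [-0.3, 0.6, 3.1]
opening: 0.0387
grip_force: 25.6
```

```bash
python3 look.py 2; python3 -c "
from h import *
o=ctrl.get_obs();print(o['tool_pos'],o['opening'])"
```

```text
top
[0.5561 0.3144 0.0363] 105 6.9
[0.4465 0.3182 0.0519] 98 7.1
bar 117 [ 0.435 -0.114  0.067]
knob 93 [0.453 0.153 0.071]
side
[0.4484 0.3212 0.0496] 217 9.0
[0.5524 0.43   0.0585] 42 10.1
[0.4497 0.4134 0.0418] 274 9.6
bar 7 [ 0.437 -0.063  0.066]
knob 0 
[0.56189573 0.42189003 0.02115915] 0.03874556514178046
```

Call:
{"name": "jog_arm", "arguments": {"plan": [[0,0,-0.5,0,0,0,-1],[0,0,-1,0,0,0,-1],[0,0,-1,0,0,0,-1],[0,0,-1,0,0,0,-1],[0,-0.5,-1,0,0,0,-1],[0,-1,-1,0,0,0,-1],[0,-1,-1,0,0,0,-1],[0,-1,-1,0,0,0,-1]]}}

```text
t: 15.6
tool_pos: [0.5606, 0.3504, 0.1704]
tool_rot: [0.001, -3.141, 0.001]
contact_force: [0.3, 1.0, -0.9]
opening: 0.0388
grip_force: 25.3
```

Call:
{"name": "jog_arm", "arguments": {"plan": [[0,-1,-0.5,0,0,0,-1],[0,-1,0,0,0,0,-1],[0,-1,0,0,0,0,-1],[0,-1,0,0,0,0,-1],[0,-1,0,0,0,0,-1],[0,-1,0,0,0,0,-1],[0,-1,0,0,0,0,-1],[0,-1,0,0,0,0,-1]]}}

```text
t: 16.4
tool_pos: [0.5601, 0.1897, 0.1779]
tool_rot: [0.0, -3.139, 0.001]
contact_force: [0.4, -0.2, -0.0]
opening: 0.0386
grip_force: 25.3
```

Call:
{"name": "jog_arm", "arguments": {"plan": [[0,-1,0,0,0,0,-1],[0,-1,0,0,0,0,-1],[0,-1,0,0,0,0,-1],[0,-1,0,0,0,0,-1],[0,-1,0,0,0,0,-1],[0,-1,0,0,0,0,-1],[0,-1,0,0,0,0,-1],[0,-1,0,0,0,0,-1]]}}

```text
t: 17.2
tool_pos: [0.56, 0.03, 0.178]
tool_rot: [0.001, -3.139, -0.0]
contact_force: [-0.1, -0.5, -0.4]
opening: 0.0387
grip_force: 25.3
```

Call:
{"name": "jog_arm", "arguments": {"plan": [[0.1,-1,0,0,0,0,-1],[0.2,-1,0,0,0,0,-1],[0.2,-1,0,0,0,0,-1],[0.2,-1,0,0,0,0,-1],[0.2,-1,0,0,0,0,-1],[0.2,-1,0,0,0,0,-1],[0.2,-1,0,0,0,0,-1],[0.2,-1,0,0,0,0,-1]]}}

```text
t: 18.0
tool_pos: [0.5298, -0.1296, 0.178]
tool_rot: [0.0, -3.139, -0.002]
contact_force: [0.3, 0.1, -1.7]
opening: 0.0388
grip_force: 25.3
```

Call:
{"name": "jog_arm", "arguments": {"plan": [[0,-1,0,0,0,0,-1],[0,-1,0,0,0,0,-1],[0,-1,0,0,0,0,-1],[0,-1,0,0,0,0,-1],[0,-1,0,0,0,0,-1],[0,-1,0,0,0,0,-1],[0,-0.5,0,0,0,0,-1],[0,0,0,0,0,0,-1]]}}

```text
t: 18.8
tool_pos: [0.5309, -0.2598, 0.1791]
tool_rot: [-0.002, -3.141, -0.001]
contact_force: [0.7, 1.0, -0.7]
opening: 0.0386
grip_force: 25.4
```

Call:
{"name": "jog_arm", "arguments": {"plan": [[0,-1,0,0,0,0,-1],[0,-1,0,0,0,0,-1],[0,-1,0,0,0,0,-1],[0,-1,0,0,0,0,-1],[-0.04,-0.95,1,0,0,0,-1],[0,0,1,0,0,0,-1],[0,0,1,0,0,0,-1],[0,0,0.9,0,0,0,-1]]}}

```text
t: 19.6
tool_pos: [0.532, -0.3589, 0.1005]
tool_rot: [-0.001, -3.141, -0.0]
contact_force: [1.2, -0.1, -0.6]
opening: 0.0386
grip_force: 25.4
```

Call:
{"name": "jog_arm", "arguments": {"plan": [[0,0,0,0,0,0,-1],[0,0,0,0,0,0,-1]]}}

```text
t: 19.8
tool_pos: [0.5322, -0.358, 0.1015]
tool_rot: [0.001, -3.141, -0.001]
contact_force: [0.1, 0.4, -0.3]
opening: 0.0386
grip_force: 25.4
```

```bash
python3 - <<'E'
from h import *
im,d=save("side","g1"); a=cv2.resize(im[130:220,290:410,::-1],None,fx=6,fy=6,interpolation=cv2.INTER_CUBIC); cv2.imwrite("pics/g1c.png",a)
E
```

```text
(no output)
```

View pics/g1c.png

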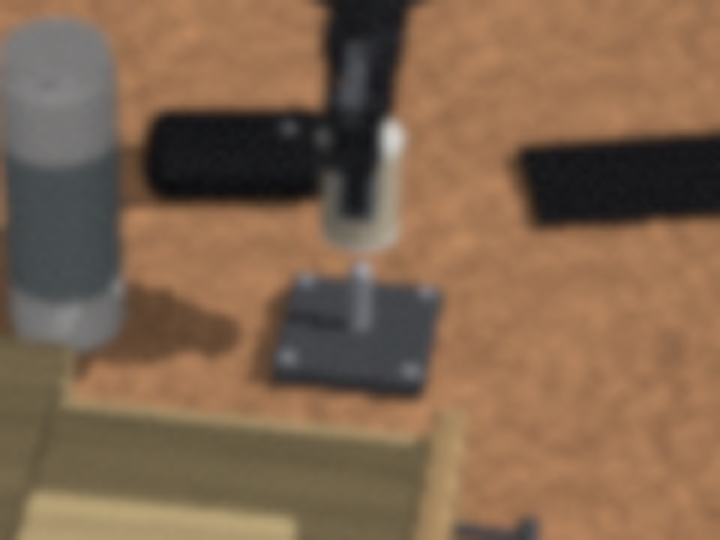

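The spool's bottom centre is at about (360,245) and the pin tip at (363,268), so it is aligned in x to about 1 mm. I'll lower it.

Call:
{"name": "jog_arm", "arguments": {"plan": [[0,-0.03,0.5,0,0,0,-1],[0,0,0.5,0,0,0,-1],[0,0,0.3,0,0,0,-1],[0,0,0.2,0,0,0,-1],[0,0,0.2,0,0,0,-1],[0,0,0,0,0,0,-1]]}}

```text
t: 20.45
tool_pos: [0.5322, -0.3592, 0.0675]
tool_rot: [-0.001, 3.141, -0.003]
contact_force: [0.2, -5.0, -1.5]
opening: 0.0391
grip_force: 25.5
```

Call:
{"name": "jog_arm", "arguments": {"plan": [[0,-0.08,0,0,0,0,-1],[0,0,0.2,0,0,0,-1],[0,0,0.3,0,0,0,-1],[0,0,0,0,0,0,-1]]}}

```text
t: 20.85
tool_pos: [0.5318, -0.3595, 0.0564]
tool_rot: [0.001, -3.141, -0.001]
contact_force: [-0.1, -1.4, -2.1]
opening: 0.0389
grip_force: 25.5
```

Call:
{"name": "jog_arm", "arguments": {"plan": [[0,-0.03,0.3,0,0,0,-1],[0,0,0.3,0,0,0,-1],[0,0,0.3,0,0,0,-1],[0,0,0.15,0,0,0,-1],[0,0,0,0,0,0,-1],[0,0,0,0,0,0,-1],[0,0,0,0,0,0,-1]]}}

```text
t: 21.55
tool_pos: [0.5324, -0.3606, 0.037]
tool_rot: [-0.001, 3.141, -0.0]
contact_force: [-0.2, 0.2, 0.2]
opening: 0.0387
grip_force: 25.7
```

Call:
{"name": "jog_arm", "arguments": {"plan": [[0,0,0.1,0,0,0,-1],[0,0,0.05,0,0,0,-1],[0,0,0,0,0,0,-1],[0,0,0,0,0,0,-1],[0,0,0,0,0,0,-1]]}}

```text
t: 22.05
tool_pos: [0.5327, -0.3609, 0.0351]
tool_rot: [-0.001, 3.141, -0.001]
contact_force: [-1.9, 0.5, 4.1]
opening: 0.0383
grip_force: 26.1
```

Call:
{"name": "jog_arm", "arguments": {"plan": [[0,0,-0.5,0,0,0,-1],[0,0,-1,0,0,0,-1],[0,0,-1,0,0,0,-1],[0,0,-1,0,0,0,-1],[0,0,-1,0,0,0,-1],[0,0.5,-0.5,0,0,0,-1],[-0.3,1,0,0,0,0,-1],[-0.3,1,0,0,0,0,-1]]}}

```text
t: 22.85
tool_pos: [0.5443, -0.3096, 0.1342]
tool_rot: [0.0, 3.141, -0.0]
contact_force: [0.2, 0.2, -0.8]
opening: 0.0386
grip_force: 25.7
```

Call:
{"name": "jog_arm", "arguments": {"plan": [[-0.3,1,0,0,0,0,-1],[-0.3,1,0,0,0,0,-1],[-0.3,1,0,0,0,0,-1],[-0.3,1,0,0,0,0,-1],[-0.3,1,0,0,0,0,-1],[-0.3,1,0,0,0,0,-1],[0,1,0,0,0,0,-1],[0,1,0,0,0,0,-1]]}}

```text
t: 23.65
tool_pos: [0.5797, -0.1488, 0.1333]
tool_rot: [0.001, -3.141, -0.001]
contact_force: [0.1, -0.2, -0.8]
opening: 0.0384
grip_force: 25.7
```

Call:
{"name": "jog_arm", "arguments": {"plan": [[0,0,0,0,0,0,-1],[0,0,0,0,0,0,-1]]}}

```text
t: 23.85
tool_pos: [0.5798, -0.15, 0.1335]
tool_rot: [0.003, -3.141, 0.0]
contact_force: [-0.4, -0.1, -1.5]
opening: 0.0384
grip_force: 25.7
```

Call:
{"name": "jog_arm", "arguments": {"plan": [[0,0,1,0,0,0,-1],[0,0,1,0,0,0,-1],[0,0,1,0,0,0,-1],[0,0,0.8,0,0,0,-1],[0,0,0.4,0,0,0,-1],[0,0,0.3,0,0,0,-1],[0,0,0,0,0,0,-1]]}}

```text
t: 24.55
tool_pos: [0.5808, -0.151, 0.0442]
tool_rot: [-0.0, 3.14, -0.001]
contact_force: [0.1, -0.2, 0.2]
opening: 0.0389
grip_force: 25.6
```

Call:
{"name": "jog_arm", "arguments": {"plan": [[0,0,0.05,0,0,0,-0.3],[0,0,0,0,0,0,0.1],[0,0,0,0,0,0,0.15],[0,0,-0.4,0,0,0,0.15],[0,0,-1,0,0,0,0.15],[0,0,-1,0,0,0,0.15],[0,0,-1,0,0,0,0.15],[0,0,-1,0,0,0,0.15]]}}

```text
t: 25.35
tool_pos: [0.5803, -0.1505, 0.1324]
tool_rot: [-0.001, 3.141, -0.001]
contact_force: [0.3, -0.1, 0.2]
opening: 0.0487
grip_force: 0.0
```

Call:
{"name": "jog_arm", "arguments": {"plan": [[0.2,0.8,-1,0,0,0,1],[0.3,1,-1,0,0,0,1],[0.3,1,-0.6,0,0,0,1],[0.3,1,0,0,0,0,1],[0.3,1,0,0,0,0,1],[0.3,1,0,0,0,0,1],[0.3,1,0,0,0,0,1],[0.3,1,0,0,0,0,1]]}}

```text
t: 26.15
tool_pos: [0.5339, 0.0063, 0.1836]
tool_rot: [-0.001, 3.14, -0.0]
contact_force: [0.2, 0.3, -0.0]
opening: 0.0853
grip_force: 0.0
```

```bash
cat >> look.py <<'E'
    print('inside fits',[(b[0],b[1]) for b in blobs(n,d,(.46,.64,-.20,-.03),0.045,zmax=.1,minpx=40)])
    print('inside odd',[(b[0],b[1]) for b in blobs(n,d,(.485,.65,.07,.23),0.045,zmax=.1,minpx=40)])
E
python3 look.py 3
```

```text
top
[0.5562 0.3146 0.0354] 110 6.9
[0.4482 0.4104 0.0435] 126 7.1
[0.4466 0.3184 0.0509] 122 7.1
bar 132 [ 0.435 -0.114  0.067]
knob 125 [0.456 0.152 0.071]
inside fits [(array([ 0.5799, -0.1504,  0.0814]), np.int64(113)), (array([ 0.4737, -0.1255,  0.0903]), np.int64(260))]
inside odd [(array([0.4915, 0.172 , 0.0901]), np.int64(155))]
side
[0.5584 0.318  0.0338] 201 8.8
[0.4484 0.3214 0.0499] 209 9.0
[0.4497 0.4133 0.0417] 279 9.6
bar 21 [ 0.436 -0.104  0.067]
knob 103 [0.454 0.158 0.069]
inside fits [(array([ 0.4807, -0.1086,  0.0891]), np.int64(244)), (array([ 0.5867, -0.1449,  0.0791]), np.int64(57)), (array([ 0.5939, -0.0282,  0.0786]), np.int64(69))]
inside odd [(array([0.4902, 0.1554, 0.0889]), np.int64(279))]
```

Call:
{"name": "jog_arm", "arguments": {"plan": [[0.3,1,0,0,0,0,1],[0.3,1,0,0,0,0,1],[0.3,1,0,0,0,0,1],[0.3,1,0,0,0,0,1],[0.3,1,0,0,0,0,1],[0.3,1,0,0,0,0,1],[0.3,1,0,0,0,0,1],[0.3,1,0,0,0,0,1]]}}

```text
t: 27.05
tool_pos: [0.4863, 0.1656, 0.1834]
tool_rot: [0.0, 3.14, -0.0]
contact_force: [-0.3, 0.3, -0.0]
opening: 0.0853
grip_force: 0.0
```

Call:
{"name": "jog_arm", "arguments": {"plan": [[0.3,1,0,0,0,0,1],[0.3,1,0,0,0,0,1],[0.3,1,0,0,0,0,1],[0.3,1,0,0,0,0,1],[0.3,1,0,0,0,0,1],[0.3,1,0,0,0,0,1],[0.2,1,0,0,0,0,1],[0,0,0,0,0,0,1]]}}

```text
t: 27.85
tool_pos: [0.4461, 0.3066, 0.1833]
tool_rot: [-0.004, 3.141, 0.001]
contact_force: [0.1, -0.4, 0.8]
opening: 0.0856
grip_force: 0.0
```

Call:
{"name": "jog_arm", "arguments": {"plan": [[-0.05,0.6,0.4,0,0,0,1],[0,0,1,0,0,0,1],[0,0,1,0,0,0,1],[0,0,1,0,0,0,1],[0,0,1,0,0,0,1],[0,0,1,0,0,0,1],[0,0,1,0,0,0,1],[0,0,0.8,0,0,0,1]]}}

```text
t: 28.65
tool_pos: [0.4468, 0.3166, 0.0369]
tool_rot: [-0.001, -3.14, 0.001]
contact_force: [0.1, 0.1, -0.3]
opening: 0.0854
grip_force: 0.0
```

Call:
{"name": "jog_arm", "arguments": {"plan": [[0,0,0.6,0,0,0,1],[0,0,0.6,0,0,0,1],[0,0,0,0,0,0,-1],[0,0,0,0,0,0,-1],[0,0,0,0,0,0,-1],[0,0,0,0,0,0,-1],[0,0,0,0,0,0,-1]]}}

```text
t: 29.35
tool_pos: [0.4479, 0.318, 0.016]
tool_rot: [-0.001, 3.139, 0.002]
contact_force: [-0.0, 0.6, 2.5]
opening: 0.0398
grip_force: 25.4
```

Call:
{"name": "jog_arm", "arguments": {"plan": [[0,0,-0.5,0,0,0,-1],[0,0,-1,0,0,0,-1],[0,0,-1,0,0,0,-1],[0,0,-1,0,0,0,-1],[0,-0.4,-1,0,0,0,-1],[0,-1,-1,0,0,0,-1],[0,-1,-1,0,0,0,-1],[0,-1,-1,0,0,0,-1]]}}

```text
t: 30.15
tool_pos: [0.4466, 0.2487, 0.166]
tool_rot: [-0.002, 3.141, -0.0]
contact_force: [1.1, -0.9, -0.2]
opening: 0.0396
grip_force: 25.4
```

Call:
{"name": "jog_arm", "arguments": {"plan": [[0,-1,-0.5,0,0,0,-1],[-0.2,-1,0,0,0,0,-1],[-0.2,-1,0,0,0,0,-1],[-0.2,-1,0,0,0,0,-1],[-0.2,-1,0,0,0,0,-1],[-0.2,-1,0,0,0,0,-1],[-0.2,-1,0,0,0,0,-1],[-0.2,-1,0,0,0,0,-1]]}}

```text
t: 30.95
tool_pos: [0.4748, 0.0886, 0.1752]
tool_rot: [-0.001, 3.141, -0.0]
contact_force: [-1.0, -0.0, -0.1]
opening: 0.0396
grip_force: 25.3
```

Call:
{"name": "jog_arm", "arguments": {"plan": [[-0.2,-1,0,0,0,0,-1],[-0.2,-1,0,0,0,0,-1],[-0.2,-1,0,0,0,0,-1],[-0.2,-1,0,0,0,0,-1],[-0.2,-1,0,0,0,0,-1],[-0.2,-1,0,0,0,0,-1],[-0.2,-1,0,0,0,0,-1],[-0.2,-1,0,0,0,0,-1]]}}

```text
t: 31.75
tool_pos: [0.5069, -0.0713, 0.1752]
tool_rot: [-0.001, 3.141, -0.0]
contact_force: [-0.8, -0.2, -0.1]
opening: 0.0398
grip_force: 25.3
```

Call:
{"name": "jog_arm", "arguments": {"plan": [[-0.2,-1,0,0,0,0,-1],[-0.2,-1,0,0,0,0,-1],[-0.2,-1,0,0,0,0,-1],[-0.2,-1,0,0,0,0,-1],[-0.2,-1,0,0,0,0,-1],[-0.2,-1,0,0,0,0,-1],[0,-1,0,0,0,0,-1],[0,-1,0,0,0,0,-1]]}}

```text
t: 32.55
tool_pos: [0.5312, -0.2315, 0.175]
tool_rot: [0.001, -3.142, -0.0]
contact_force: [-0.5, 0.3, -0.0]
opening: 0.0395
grip_force: 25.3
```

Call:
{"name": "jog_arm", "arguments": {"plan": [[0,-1,0,0,0,0,-1],[0,-1,0,0,0,0,-1],[0,-1,0,0,0,0,-1],[0,-1,0,0,0,0,-1],[0,-0.5,0,0,0,0,-1],[0,0,0,0,0,0,-1],[0,0,0,0,0,0,-1]]}}

```text
t: 33.25
tool_pos: [0.5312, -0.3203, 0.1745]
tool_rot: [0.001, -3.141, -0.001]
contact_force: [-0.9, 0.2, 0.1]
opening: 0.0394
grip_force: 25.4
```

Call:
{"name": "jog_arm", "arguments": {"plan": [[0,-1,0.5,0,0,0,-1],[-0.05,-1,1,0,0,0,-1],[0,0,1,0,0,0,-1],[0,0,1,0,0,0,-1],[0,0,0.7,0,0,0,-1],[0,0,0.4,0,0,0,-1],[0,0,0,0,0,0,-1],[0,0,0,0,0,0,-1]]}}

```text
t: 34.05
tool_pos: [0.5328, -0.3606, 0.0836]
tool_rot: [-0.001, 3.141, -0.001]
contact_force: [0.0, 0.2, -0.5]
opening: 0.0394
grip_force: 25.4
```

Call:
{"name": "jog_arm", "arguments": {"plan": [[0,0,0.25,0,0,0,-1],[0,0,0.25,0,0,0,-1],[0,0,0.15,0,0,0,-1],[0,0,0,0,0,0,-1]]}}

```text
t: 34.45
tool_pos: [0.5319, -0.3602, 0.0689]
tool_rot: [0.001, -3.141, -0.001]
contact_force: [-0.1, -0.1, -1.1]
opening: 0.0391
grip_force: 25.4
```

Call:
{"name": "jog_arm", "arguments": {"plan": [[0,0,0.1,0,0,0,-1],[0,0,0.1,0,0,0,-1],[0,0,0,0,0,0,-1]]}}

```text
t: 34.75
tool_pos: [0.5321, -0.3604, 0.0653]
tool_rot: [0.001, -3.141, -0.001]
contact_force: [-0.3, 0.4, -0.7]
opening: 0.0396
grip_force: 25.4
```

Call:
{"name": "jog_arm", "arguments": {"plan": [[0,0,0.2,0,0,0,-1],[0,0,0.3,0,0,0,-1],[0,0,0.3,0,0,0,-1],[0,0,0.3,0,0,0,-1],[0,0,0.3,0,0,0,-1],[0,0,0.2,0,0,0,-1],[0,0,0.1,0,0,0,-1],[0,0,0,0,0,0,-1]]}}

```text
t: 35.55
tool_pos: [0.5321, -0.3603, 0.0313]
tool_rot: [0.001, -3.141, -0.001]
contact_force: [0.0, -0.6, -1.1]
opening: 0.0395
grip_force: 25.4
```

Call:
{"name": "jog_arm", "arguments": {"plan": [[0,0,0.1,0,0,0,-1],[0,0,0.05,0,0,0,-1],[0,0,0,0,0,0,-1],[0,0,0,0,0,0,-1],[0,0,0,0,0,0,-1]]}}

```text
t: 36.05
tool_pos: [0.5326, -0.3609, 0.03]
tool_rot: [-0.001, 3.141, -0.001]
contact_force: [-1.3, 2.1, 5.6]
opening: 0.0397
grip_force: 25.8
```

Call:
{"name": "jog_arm", "arguments": {"plan": [[0,0,-0.5,0,0,0,-1],[0,0,-1,0,0,0,-1],[0,0,-1,0,0,0,-1],[0,0,-1,0,0,0,-1],[0,0,-1,0,0,0,-1],[0,0.5,-0.5,0,0,0,-1],[-0.3,1,0,0,0,0,-1],[-0.3,1,0,0,0,0,-1]]}}

```text
t: 36.85
tool_pos: [0.5443, -0.3096, 0.1291]
tool_rot: [0.001, 3.141, -0.0]
contact_force: [-0.2, 0.3, -0.2]
opening: 0.0392
grip_force: 26.2
```

Call:
{"name": "jog_arm", "arguments": {"plan": [[-0.3,1,0,0,0,0,-1],[-0.3,1,0,0,0,0,-1],[-0.3,1,0,0,0,0,-1],[-0.3,1,0,0,0,0,-1],[-0.3,1,0,0,0,0,-1],[-0.3,1,0,0,0,0,-1],[0,1,0,0,0,0,-1],[0,1,0,0,0,0,-1]]}}

```text
t: 37.65
tool_pos: [0.5797, -0.1488, 0.1282]
tool_rot: [0.001, -3.141, -0.001]
contact_force: [0.4, -0.3, -0.5]
opening: 0.0397
grip_force: 26.2
```

Call:
{"name": "jog_arm", "arguments": {"plan": [[0,1,0,0,0,0,-1],[0,1,0,0,0,0,-1],[0,1,0,0,0,0,-1],[0,0.5,0,0,0,0,-1],[0,0,0,0,0,0,-1],[0,0,0,0,0,0,-1]]}}

```text
t: 38.25
tool_pos: [0.58, -0.0806, 0.1286]
tool_rot: [0.001, -3.141, 0.001]
contact_force: [-0.8, -0.1, -0.5]
opening: 0.0397
grip_force: 26.2
```

Call:
{"name": "jog_arm", "arguments": {"plan": [[0,0,1,0,0,0,-1],[0,0,1,0,0,0,-1],[0,0,1,0,0,0,-1],[0,0,0.8,0,0,0,-1],[0,0,0.4,0,0,0,-1],[0,0,0.3,0,0,0,-1],[0,0,0,0,0,0,-1]]}}

```text
t: 38.95
tool_pos: [0.5807, -0.0809, 0.039]
tool_rot: [-0.0, 3.141, -0.0]
contact_force: [-0.2, -0.4, 1.0]
opening: 0.0394
grip_force: 26.2
```

Call:
{"name": "jog_arm", "arguments": {"plan": [[0,0,0.05,0,0,0,-0.3],[0,0,0,0,0,0,0.1],[0,0,0,0,0,0,0.15],[0,0,-0.4,0,0,0,0.15],[0,0,-1,0,0,0,0.15],[0,0,-1,0,0,0,0.15],[0,0,-1,0,0,0,0.15],[0,0,-1,0,0,0,0.15]]}}

```text
t: 39.75
tool_pos: [0.5803, -0.0805, 0.1274]
tool_rot: [-0.001, 3.141, -0.0]
contact_force: [-0.9, 0.7, 1.0]
opening: 0.0492
grip_force: 0.0
```

Call:
{"name": "jog_arm", "arguments": {"plan": [[0.2,0.8,-1,0,0,0,1],[0.3,1,-1,0,0,0,1],[0.3,1,-0.6,0,0,0,1],[0.3,1,0,0,0,0,1],[0.3,1,0,0,0,0,1],[0.3,1,0,0,0,0,1],[0.3,1,0,0,0,0,1],[0.3,1,0,0,0,0,1]]}}

```text
t: 40.55
tool_pos: [0.5339, 0.0763, 0.1786]
tool_rot: [-0.001, 3.14, 0.0]
contact_force: [0.1, 0.6, 0.0]
opening: 0.0853
grip_force: 0.0
```

```bash
python3 look.py 4
```

```text
top
[0.5561 0.3145 0.036 ] 95 6.9
[0.4481 0.4109 0.044 ] 109 6.9
bar 133 [ 0.435 -0.108  0.066]
knob 34 [0.478 0.15  0.07 ]
inside fits [(array([ 0.5403, -0.115 ,  0.0893]), np.int64(304)), (array([ 0.5804, -0.1504,  0.0813]), np.int64(122)), (array([ 0.5794, -0.081 ,  0.0733]), np.int64(111))]
inside odd [(array([0.4907, 0.2145, 0.0901]), np.int64(56)), (array([0.4893, 0.1144, 0.0902]), np.int64(89))]
side
[0.5588 0.3171 0.0338] 198 8.7
[0.4497 0.4138 0.0416] 274 9.7
bar 16 [ 0.437 -0.097  0.067]
knob 106 [0.453 0.157 0.068]
inside fits [(array([ 0.4734, -0.1102,  0.089 ]), np.int64(235)), (array([ 0.6121, -0.0567,  0.0772]), np.int64(56))]
inside odd [(array([0.4906, 0.1551, 0.0891]), np.int64(276))]
```

Call:
{"name": "jog_arm", "arguments": {"plan": [[0.25,1,0,0,0,0,1],[0.25,1,0,0,0,0,1],[0.25,1,0,0,0,0,1],[0.25,1,0,0,0,0,1],[0.25,1,0,0,0,0,1],[0.25,1,0,0,0,0,1],[0.25,1,0,0,0,0,1],[0.25,1,0,0,0,0,1]]}}

```text
t: 41.45
tool_pos: [0.4943, 0.2356, 0.1784]
tool_rot: [0.0, 3.141, -0.0]
contact_force: [0.3, 0.2, 0.1]
opening: 0.085
grip_force: 0.0
```

Call:
{"name": "jog_arm", "arguments": {"plan": [[0.25,1,0,0,0,0,1],[0.25,1,0,0,0,0,1],[0.25,1,0,0,0,0,1],[0.25,1,0,0,0,0,1],[0.25,1,0,0,0,0,1],[0.25,1,0,0,0,0,1],[0.25,1,0,0,0,0,1],[0,1,0,0,0,0,1]]}}

```text
t: 42.25
tool_pos: [0.4591, 0.3958, 0.1783]
tool_rot: [-0.001, 3.141, -0.0]
contact_force: [0.2, -0.5, -0.1]
opening: 0.0855
grip_force: 0.0
```

Call:
{"name": "jog_arm", "arguments": {"plan": [[0.5,0.7,0.4,0,0,0,1],[0,0,1,0,0,0,1],[0,0,1,0,0,0,1],[0,0,1,0,0,0,1],[0,0,1,0,0,0,1],[0,0,1,0,0,0,1],[0,0,0.6,0,0,0,1],[0,0,0,0,0,0,1]]}}

```text
t: 43.05
tool_pos: [0.4474, 0.4081, 0.0552]
tool_rot: [0.0, -3.138, 0.004]
contact_force: [-0.0, -0.5, 0.2]
opening: 0.0856
grip_force: 0.0
```

Call:
{"name": "jog_arm", "arguments": {"plan": [[-0.07,0.13,1,0,0,0,1],[0,0,0.7,0,0,0,1],[0,0,0.5,0,0,0,1],[0,0,0,0,0,0,-1],[0,0,0,0,0,0,-1],[0,0,0,0,0,0,-1],[0,0,0,0,0,0,-1],[0,0,0,0,0,0,-1]]}}

```text
t: 43.85
tool_pos: [0.451, 0.4126, 0.0149]
tool_rot: [-0.001, 3.14, 0.002]
contact_force: [-1.0, -0.4, 3.5]
opening: 0.0387
grip_force: 26.1
```

Call:
{"name": "jog_arm", "arguments": {"plan": [[0,0,-0.5,0,0,0,-1],[0,0,-1,0,0,0,-1],[0,0,-1,0,0,0,-1],[0,0,-1,0,0,0,-1],[0,-0.6,-1,0,0,0,-1],[0,-1,-1,0,0,0,-1],[0,-1,-1,0,0,0,-1],[0,-1,-1,0,0,0,-1]]}}

```text
t: 44.65
tool_pos: [0.4499, 0.3393, 0.1649]
tool_rot: [0.001, -3.142, 0.0]
contact_force: [1.2, 0.2, -0.5]
opening: 0.0385
grip_force: 25.8
```

Call:
{"name": "jog_arm", "arguments": {"plan": [[0,-1,-0.5,0,0,0,-1],[-0.2,-1,0,0,0,0,-1],[-0.2,-1,0,0,0,0,-1],[-0.2,-1,0,0,0,0,-1],[-0.2,-1,0,0,0,0,-1],[-0.2,-1,0,0,0,0,-1],[-0.2,-1,0,0,0,0,-1],[-0.2,-1,0,0,0,0,-1]]}}

```text
t: 45.45
tool_pos: [0.4782, 0.1792, 0.1741]
tool_rot: [-0.001, 3.141, 0.0]
contact_force: [0.4, -0.5, -0.0]
opening: 0.0388
grip_force: 25.8
```

Call:
{"name": "jog_arm", "arguments": {"plan": [[-0.2,-1,0,0,0,0,-1],[-0.2,-1,0,0,0,0,-1],[-0.2,-1,0,0,0,0,-1],[-0.2,-1,0,0,0,0,-1],[-0.2,-1,0,0,0,0,-1],[-0.2,-1,0,0,0,0,-1],[-0.2,-1,0,0,0,0,-1],[-0.2,-1,0,0,0,0,-1]]}}

```text
t: 46.25
tool_pos: [0.5103, 0.0193, 0.1741]
tool_rot: [-0.001, 3.141, 0.0]
contact_force: [0.2, 0.0, -0.9]
opening: 0.0388
grip_force: 25.8
```

Call:
{"name": "jog_arm", "arguments": {"plan": [[-0.2,-1,0,0,0,0,-1],[-0.2,-1,0,0,0,0,-1],[-0.2,-1,0,0,0,0,-1],[-0.2,-1,0,0,0,0,-1],[-0.2,-1,0,0,0,0,-1],[0,-1,0,0,0,0,-1],[0,-1,0,0,0,0,-1],[0,-1,0,0,0,0,-1]]}}

```text
t: 47.05
tool_pos: [0.5303, -0.1406, 0.1741]
tool_rot: [0.001, -3.142, -0.0]
contact_force: [0.9, -0.2, -0.8]
opening: 0.0386
grip_force: 25.8
```

Call:
{"name": "jog_arm", "arguments": {"plan": [[0,-1,0,0,0,0,-1],[0,-1,0,0,0,0,-1],[0,-1,0,0,0,0,-1],[0,-1,0,0,0,0,-1],[0,-1,0,0,0,0,-1],[0,-1,0,0,0,0,-1],[0,0,0,0,0,0,-1],[0,0,0,0,0,0,-1]]}}

```text
t: 47.85
tool_pos: [0.5305, -0.2602, 0.1736]
tool_rot: [-0.001, -3.141, -0.001]
contact_force: [0.8, 0.7, -1.2]
opening: 0.0384
grip_force: 25.8
```

Call:
{"name": "jog_arm", "arguments": {"plan": [[0,-1,0,0,0,0,-1],[0,-1,0,0,0,0,-1],[0,-1,0,0,0,0,-1],[0,-1,0.5,0,0,0,-1],[-0.12,-1,1,0,0,0,-1],[0,0,1,0,0,0,-1],[0,0,1,0,0,0,-1],[0,0,0.7,0,0,0,-1]]}}

```text
t: 48.65
tool_pos: [0.5322, -0.3609, 0.0878]
tool_rot: [-0.001, -3.14, -0.002]
contact_force: [-0.5, -0.7, -1.5]
opening: 0.0382
grip_force: 25.8
```

Call:
{"name": "jog_arm", "arguments": {"plan": [[0,0,0.4,0,0,0,-1],[0,0,0,0,0,0,-1],[0,0,0,0,0,0,-1]]}}

```text
t: 48.95
tool_pos: [0.5335, -0.3604, 0.0825]
tool_rot: [-0.001, 3.141, -0.001]
contact_force: [0.7, -0.1, -0.3]
opening: 0.0386
grip_force: 25.8
```

Call:
{"name": "jog_arm", "arguments": {"plan": [[0,0,0.25,0,0,0,-1],[0,0,0.2,0,0,0,-1],[0,0,0.15,0,0,0,-1],[0,0,0.1,0,0,0,-1],[0,0,0,0,0,0,-1]]}}

```text
t: 49.45
tool_pos: [0.5332, -0.3602, 0.0678]
tool_rot: [-0.001, 3.141, -0.001]
contact_force: [-0.5, -0.5, -0.2]
opening: 0.0383
grip_force: 25.9
```

Call:
{"name": "jog_arm", "arguments": {"plan": [[0,0,0.1,0,0,0,-1],[0,0,0.1,0,0,0,-1],[0,0,0,0,0,0,-1]]}}

```text
t: 49.75
tool_pos: [0.534, -0.3612, 0.0663]
tool_rot: [-0.001, 3.14, -0.004]
contact_force: [-2.9, -0.3, 8.3]
opening: 0.0384
grip_force: 26.8
```

Call:
{"name": "jog_arm", "arguments": {"plan": [[0.08,0,0,0,0,0,-1],[0,0,0,0,0,0,-1],[0,0,0,0,0,0,-1]]}}

```text
t: 50.05
tool_pos: [0.5335, -0.3613, 0.0664]
tool_rot: [-0.001, 3.137, -0.006]
contact_force: [2.6, -1.1, 5.2]
opening: 0.0386
grip_force: 26.4
```

Call:
{"name": "jog_arm", "arguments": {"plan": [[-0.04,0,0.1,0,0,0,-1],[0,0,0,0,0,0,-1],[0,0,0,0,0,0,-1],[0,0,0,0,0,0,-1]]}}

```text
t: 50.45
tool_pos: [0.5339, -0.3615, 0.0661]
tool_rot: [-0.001, 3.138, -0.005]
contact_force: [-3.2, 2.4, 13.7]
opening: 0.0386
grip_force: 27.4
```

Call:
{"name": "jog_arm", "arguments": {"plan": [[0,0,-0.5,0,0,0,-1],[0,0,-1,0,0,0,-1],[0,0,-1,0,0,0,-1],[0,0.6,-1,0,0,0,-1],[0,1,-0.5,0,0,0,-1],[-0.15,1,0,0,0,0,-1],[-0.15,1,0,0,0,0,-1],[-0.15,1,0,0,0,0,-1]]}}

```text
t: 51.25
tool_pos: [0.5407, -0.2657, 0.1401]
tool_rot: [0.001, -3.14, -0.002]
contact_force: [-0.1, 0.2, -1.6]
opening: 0.0383
grip_force: 25.8
```

Call:
{"name": "jog_arm", "arguments": {"plan": [[-0.15,1,0,0,0,0,-1],[-0.15,1,0,0,0,0,-1],[-0.15,1,0,0,0,0,-1],[-0.15,1,0,0,0,0,-1],[-0.15,1,0,0,0,0,-1],[-0.15,1,0,0,0,0,-1],[-0.15,1,0,0,0,0,-1],[-0.15,1,0,0,0,0,-1]]}}

```text
t: 52.05
tool_pos: [0.5642, -0.1057, 0.1399]
tool_rot: [0.002, -3.139, -0.002]
contact_force: [0.3, 0.1, -0.4]
opening: 0.0386
grip_force: 25.8
```

Call:
{"name": "jog_arm", "arguments": {"plan": [[-0.15,1,0,0,0,0,-1],[-0.15,1,0,0,0,0,-1],[-0.15,1,0,0,0,0,-1],[-0.15,1,0,0,0,0,-1],[-0.15,1,0,0,0,0,-1],[-0.15,1,0,0,0,0,-1],[-0.15,1,0,0,0,0,-1],[-0.15,1,0,0,0,0,-1]]}}

```text
t: 52.85
tool_pos: [0.5877, 0.054, 0.1398]
tool_rot: [0.002, -3.139, -0.0]
contact_force: [-0.0, 0.1, -1.5]
opening: 0.0383
grip_force: 25.8
```

Call:
{"name": "jog_arm", "arguments": {"plan": [[-0.15,1,0,0,0,0,-1],[-0.15,1,0,0,0,0,-1],[-0.15,1,0,0,0,0,-1],[0,1,0,0,0,0,-1],[0,1,0,0,0,0,-1],[0,0,0,0,0,0,-1],[0,0,0,0,0,0,-1]]}}

```text
t: 53.55
tool_pos: [0.5968, 0.1528, 0.1402]
tool_rot: [0.003, -3.139, 0.001]
contact_force: [0.9, -0.3, -0.8]
opening: 0.0385
grip_force: 25.8
```

Call:
{"name": "jog_arm", "arguments": {"plan": [[-0.15,0,1,0,0,0,-1],[0,0,1,0,0,0,-1],[0,0,1,0,0,0,-1],[0,0,1,0,0,0,-1],[0,0,0.6,0,0,0,-1],[0,0,0.4,0,0,0,-1],[0,0,0,0,0,0,-1]]}}

```text
t: 54.25
tool_pos: [0.6001, 0.1517, 0.0404]
tool_rot: [0.0, -3.139, 0.001]
contact_force: [0.3, 0.1, -1.1]
opening: 0.0385
grip_force: 25.8
```

Call:
{"name": "jog_arm", "arguments": {"plan": [[0,0,0.13,0,0,0,-1],[0,0,0,0,0,0,-0.3],[0,0,0,0,0,0,0.1],[0,0,0,0,0,0,0.15],[0,0,-0.4,0,0,0,0.15],[0,0,-1,0,0,0,0.15],[0,0,-1,0,0,0,0.15],[0,0,-1,0,0,0,0.15]]}}

```text
t: 55.05
tool_pos: [0.6012, 0.1522, 0.1087]
tool_rot: [-0.001, 3.141, 0.0]
contact_force: [0.8, 0.1, 0.6]
opening: 0.0491
grip_force: 0.0
```

Call:
{"name": "jog_arm", "arguments": {"plan": [[0,0,-1,0,0,0,1],[0,0,-1,0,0,0,1],[0.5,0,-1,0,0,0,1],[1,0,0,0,0,0,1],[1,0,0,0,0,0,1],[1,0,0,0,0,0,1],[1,0,0,0,0,0,1],[0,0,0,0,0,0,1]]}}

```text
t: 55.85
tool_pos: [0.5096, 0.1523, 0.1678]
tool_rot: [-0.002, 3.141, 0.0]
contact_force: [0.7, -0.1, 0.3]
opening: 0.0854
grip_force: 0.0
```

```bash
python3 look.py 5
```

```text
top
bar 131 [ 0.435 -0.105  0.067]
knob 63 [0.456 0.157 0.07 ]
inside fits [(array([ 0.4752, -0.1147,  0.09  ]), np.int64(297)), (array([ 0.5803, -0.1509,  0.0813]), np.int64(119)), (array([ 0.5793, -0.081 ,  0.0735]), np.int64(109))]
inside odd [(array([0.4903, 0.1912, 0.0907]), np.int64(92)), (array([0.4891, 0.0952, 0.0902]), np.int64(53))]
side
[0.5583 0.3184 0.0341] 200 8.8
bar 11 [ 0.437 -0.111  0.065]
knob 118 [0.454 0.158 0.068]
inside fits [(array([ 0.4756, -0.0924,  0.0891]), np.int64(188)), (array([ 0.5925, -0.0515,  0.0752]), np.int64(35)), (array([ 0.6188, -0.0338,  0.0768]), np.int64(18))]
inside odd [(array([0.4891, 0.1553, 0.0891]), np.int64(276)), (array([0.6003, 0.1546, 0.0638]), np.int64(175))]
```

View pics/top5.png

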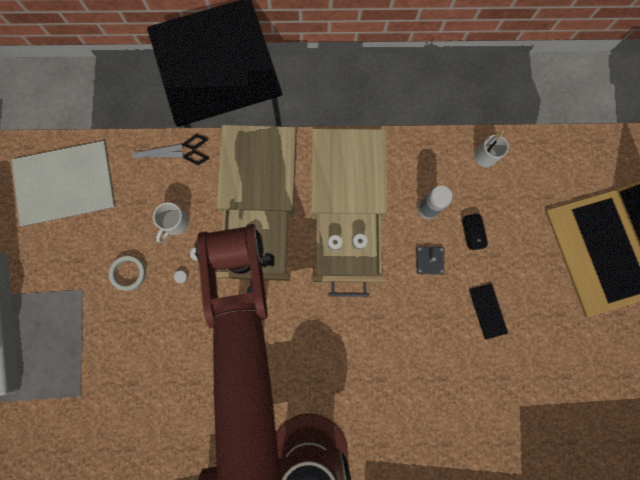

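The top view shows spools a and b standing in the bar drawer at (335,242) and (360,241). Spool d is at about (196,254), beside the arm, and nothing else has moved.

Call:
{"name": "jog_arm", "arguments": {"plan": [[-0.35,1,0,0,0,0,1],[-0.4,1,0,0,0,0,1],[-0.4,1,0,0,0,0,1],[-0.4,1,0,0,0,0,1],[-0.4,1,0,0,0,0,1],[-0.4,1,0,0,0,0,1],[0,1,0,0,0,0,1],[0,1,0,0,0,0,1]]}}

```text
t: 56.75
tool_pos: [0.5591, 0.3131, 0.1671]
tool_rot: [0.0, 3.141, 0.0]
contact_force: [-0.5, -0.4, -0.8]
opening: 0.0857
grip_force: 0.0
```

Call:
{"name": "jog_arm", "arguments": {"plan": [[0,0.1,1,0,0,0,1],[0,0,1,0,0,0,1],[0,0,1,0,0,0,1],[0,0,1,0,0,0,1],[0,0,1,0,0,0,1],[0,0,0.6,0,0,0,1],[0,0,0,0,0,0,1],[0,0,0,0,0,0,1]]}}

```text
t: 57.55
tool_pos: [0.5584, 0.3144, 0.0556]
tool_rot: [-0.001, 3.141, 0.0]
contact_force: [0.6, 0.3, 0.7]
opening: 0.0856
grip_force: 0.0
```

Call:
{"name": "jog_arm", "arguments": {"plan": [[0.08,0,1,0,0,0,1],[0,0,0.8,0,0,0,1],[0,0,0.5,0,0,0,1],[0,0,0,0,0,0,-1],[0,0,0,0,0,0,-1],[0,0,0,0,0,0,-1],[0,0,0,0,0,0,-1],[0,0,0,0,0,0,-1]]}}

```text
t: 58.35
tool_pos: [0.5573, 0.3145, 0.0104]
tool_rot: [-0.001, 3.139, 0.001]
contact_force: [0.2, -0.0, 3.5]
opening: 0.0391
grip_force: 25.5
```

Call:
{"name": "jog_arm", "arguments": {"plan": [[0,0,-0.5,0,0,0,-1],[0,0,-1,0,0,0,-1],[0,0,-1,0,0,0,-1],[0,0,-1,0,0,0,-1],[0,-0.5,-1,0,0,0,-1],[0,-1,-1,0,0,0,-1],[0,-1,-1,0,0,0,-1],[0,-1,-0.5,0,0,0,-1]]}}

```text
t: 59.15
tool_pos: [0.5571, 0.2438, 0.152]
tool_rot: [-0.001, 3.138, 0.001]
contact_force: [0.0, 0.2, -0.3]
opening: 0.0389
grip_force: 25.3
```

Call:
{"name": "jog_arm", "arguments": {"plan": [[0,-1,0,0,0,0,-1],[0,-1,0,0,0,0,-1],[0,-1,0,0,0,0,-1],[0,-1,0,0,0,0,-1],[0,-1,0,0,0,0,-1],[0,-1,0,0,0,0,-1],[0,-1,0,0,0,0,-1],[0,-1,0,0,0,0,-1]]}}

```text
t: 59.95
tool_pos: [0.5561, 0.0833, 0.1495]
tool_rot: [-0.001, 3.142, -0.0]
contact_force: [-0.0, 0.9, -1.1]
opening: 0.0388
grip_force: 25.3
```

Call:
{"name": "jog_arm", "arguments": {"plan": [[0,-1,0,0,0,0,-1],[0,-1,0,0,0,0,-1],[0,-1,0,0,0,0,-1],[0,-1,0,0,0,0,-1],[0.2,-1,0,0,0,0,-1],[0.2,-1,0,0,0,0,-1],[0.2,-1,0,0,0,0,-1],[0.2,-1,0,0,0,0,-1]]}}

```text
t: 60.75
tool_pos: [0.5401, -0.0766, 0.1495]
tool_rot: [-0.001, 3.141, -0.0]
contact_force: [0.6, -0.5, -0.6]
opening: 0.0386
grip_force: 25.3
```

Call:
{"name": "jog_arm", "arguments": {"plan": [[0.2,-1,0,0,0,0,-1],[0.2,-1,0,0,0,0,-1],[0,-1,0,0,0,0,-1],[0,-1,0,0,0,0,-1],[0,-1,0,0,0,0,-1],[0,-1,0,0,0,0,-1],[0,-1,0,0,0,0,-1],[0,-1,0,0,0,0,-1]]}}

```text
t: 61.55
tool_pos: [0.5323, -0.2366, 0.1495]
tool_rot: [-0.001, 3.142, 0.0]
contact_force: [0.2, -0.5, -1.0]
opening: 0.0386
grip_force: 25.3
```

Call:
{"name": "jog_arm", "arguments": {"plan": [[0,-1,0,0,0,0,-1],[0,-1,0,0,0,0,-1],[0,-1,0,0,0,0,-1],[0,-1,0,0,0,0,-1],[0,0,0,0,0,0,-1],[0,0,0,0,0,0,-1]]}}

```text
t: 62.15
tool_pos: [0.5325, -0.3164, 0.1489]
tool_rot: [-0.001, -3.141, -0.001]
contact_force: [0.2, -0.3, -0.7]
opening: 0.0385
grip_force: 25.4
```

Call:
{"name": "jog_arm", "arguments": {"plan": [[0,-1,0,0,0,0,-1],[0,-1,0.5,0,0,0,-1],[0,-0.2,1,0,0,0,-1],[0,0,1,0,0,0,-1],[0,0,0.8,0,0,0,-1],[0,0,0.4,0,0,0,-1],[0,0,0,0,0,0,-1],[0,0,0,0,0,0,-1]]}}

```text
t: 62.95
tool_pos: [0.5331, -0.3601, 0.0758]
tool_rot: [-0.001, 3.141, -0.001]
contact_force: [0.2, 0.5, -0.5]
opening: 0.0393
grip_force: 25.4
```

Call:
{"name": "jog_arm", "arguments": {"plan": [[0,0,0.2,0,0,0,-1],[0,0,0.2,0,0,0,-1],[0,0,0.1,0,0,0,-1],[0,0,0.1,0,0,0,-1],[0,0,0,0,0,0,-1]]}}

```text
t: 63.45
tool_pos: [0.5324, -0.3597, 0.0627]
tool_rot: [0.001, -3.141, -0.001]
contact_force: [-0.2, 0.0, -0.8]
opening: 0.0388
grip_force: 25.4
```

Call:
{"name": "jog_arm", "arguments": {"plan": [[0,0,0.1,0,0,0,-1],[0,0,0.1,0,0,0,-1],[0,0,0,0,0,0,-1]]}}

```text
t: 63.75
tool_pos: [0.5324, -0.3598, 0.0587]
tool_rot: [0.001, -3.141, -0.001]
contact_force: [-0.6, -0.2, -1.3]
opening: 0.039
grip_force: 25.4
```

Call:
{"name": "jog_arm", "arguments": {"plan": [[0,-0.03,0.2,0,0,0,-1],[0,0,0.3,0,0,0,-1],[0,0,0.3,0,0,0,-1],[0,0,0.3,0,0,0,-1],[0,0,0.3,0,0,0,-1],[0,0,0.2,0,0,0,-1],[0,0,0.1,0,0,0,-1],[0,0,0,0,0,0,-1]]}}

```text
t: 64.55
tool_pos: [0.5326, -0.3605, 0.0249]
tool_rot: [0.001, -3.141, -0.0]
contact_force: [-0.4, 0.1, -0.5]
opening: 0.0386
grip_force: 25.4
```

Call:
{"name": "jog_arm", "arguments": {"plan": [[0,0,0.08,0,0,0,-1],[0,0,0,0,0,0,-1],[0,0,0,0,0,0,-1],[0,0,0,0,0,0,-1]]}}

```text
t: 64.95
tool_pos: [0.5331, -0.3609, 0.0244]
tool_rot: [-0.001, 3.141, -0.001]
contact_force: [-1.8, 0.8, 4.9]
opening: 0.0389
grip_force: 25.9
```

Call:
{"name": "jog_arm", "arguments": {"plan": [[0,0,-0.5,0,0,0,-1],[0,0,-1,0,0,0,-1],[0,0,-1,0,0,0,-1],[0,0,-1,0,0,0,-1],[0,0,-1,0,0,0,-1],[0,0.3,-0.5,0,0,0,-1],[0.1,1,0,0,0,0,-1],[0.1,1,0,0,0,0,-1]]}}

```text
t: 65.75
tool_pos: [0.5285, -0.3139, 0.1237]
tool_rot: [0.0, 3.141, -0.0]
contact_force: [-0.2, 0.3, -1.1]
opening: 0.0392
grip_force: 25.9
```

Call:
{"name": "jog_arm", "arguments": {"plan": [[0.1,1,0,0,0,0,-1],[0.1,1,0,0,0,0,-1],[0.1,1,0,0,0,0,-1],[0.1,1,0,0,0,0,-1],[0,1,0,0,0,0,-1],[0,1,0,0,0,0,-1],[0,1,0,0,0,0,-1],[0,1,0,0,0,0,-1]]}}

```text
t: 66.55
tool_pos: [0.5203, -0.1528, 0.1235]
tool_rot: [-0.001, 3.142, -0.0]
contact_force: [0.0, 0.5, -0.7]
opening: 0.039
grip_force: 25.9
```

Call:
{"name": "jog_arm", "arguments": {"plan": [[0,1,0,0,0,0,-1],[0,1,0,0,0,0,-1],[0,0,0,0,0,0,-1],[0,0,0,0,0,0,-1]]}}

```text
t: 66.95
tool_pos: [0.5204, -0.114, 0.1236]
tool_rot: [-0.003, 3.141, -0.001]
contact_force: [0.6, -0.5, -0.8]
opening: 0.0387
grip_force: 25.9
```

Lower by 0.0905 to z ≈ 0.033, then release and lift.

Call:
{"name": "jog_arm", "arguments": {"plan": [[0,0,1,0,0,0,-1],[0,0,1,0,0,0,-1],[0,0,1,0,0,0,-1],[0,0,0.8,0,0,0,-1],[0,0,0.4,0,0,0,-1],[0,0,0.3,0,0,0,-1],[0,0,0,0,0,0,-1]]}}

```text
t: 67.65
tool_pos: [0.5205, -0.1149, 0.0333]
tool_rot: [-0.0, -3.141, 0.0]
contact_force: [-0.3, 0.8, -1.0]
opening: 0.0387
grip_force: 25.9
```

Call:
{"name": "jog_arm", "arguments": {"plan": [[0,0,0.05,0,0,0,-0.3],[0,0,0,0,0,0,0.1],[0,0,0,0,0,0,0.15],[0,0,-0.4,0,0,0,0.15],[0,0,-1,0,0,0,0.15],[0,0,-1,0,0,0,0.15],[0,0,-1,0,0,0,0.15],[0,0,-1,0,0,0,0.15]]}}

```text
t: 68.45
tool_pos: [0.5208, -0.1146, 0.1223]
tool_rot: [-0.001, 3.14, -0.001]
contact_force: [0.3, -0.1, -0.1]
opening: 0.0491
grip_force: 0.0
```

Call:
{"name": "jog_arm", "arguments": {"plan": [[0.5,0,0,0,0,0,-1],[1,0,0,0,0,0,-1],[1,0,0,0,0,0,-1],[1,0,0,0,0,0,-1],[1,0,0,0,0,0,-1],[0.9,0,0,0,0,0,-1],[0,0,0,0,0,0,-1]]}}

```text
t: 69.15
tool_pos: [0.4102, -0.1141, 0.1191]
tool_rot: [-0.001, -3.14, -0.001]
contact_force: [0.5, -0.0, 0.2]
opening: -0.0001
grip_force: 0.0
```

```bash
python3 look.py 6
```

```text
top
bar 6 [ 0.578 -0.142  0.058]
knob 132 [0.458 0.152 0.07 ]
inside fits [(array([ 0.4885, -0.0518,  0.0893]), np.int64(76)), (array([ 0.5803, -0.1505,  0.0817]), np.int64(100)), (array([ 0.5792, -0.0809,  0.073 ]), np.int64(117)), (array([ 0.5207, -0.1149,  0.0576]), np.int64(102)), (array([ 0.473 , -0.1736,  0.0903]), np.int64(69))]
inside odd [(array([0.5983, 0.1511, 0.0669]), np.int64(101)), (array([0.4898, 0.15  , 0.0906]), np.int64(189))]
side
bar 29 [ 0.436 -0.111  0.066]
knob 136 [0.456 0.157 0.068]
inside fits [(array([ 0.475 , -0.1103,  0.0888]), np.int64(250)), (array([ 0.583 , -0.149 ,  0.0796]), np.int64(106)), (array([ 0.5223, -0.1091,  0.0557]), np.int64(118)), (array([ 0.586 , -0.0606,  0.0752]), np.int64(85)), (array([ 0.6236, -0.0309,  0.0771]), np.int64(27))]
inside odd [(array([0.4891, 0.1552, 0.0889]), np.int64(276)), (array([0.6001, 0.1545, 0.0637]), np.int64(173))]
```

View pics/top6.png

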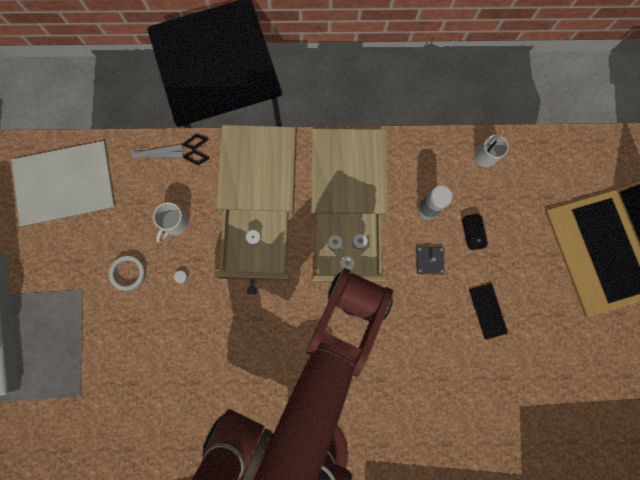

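The top view shows three spools standing in the bar drawer at (335,242), (360,241) and (347,264), and one in the knob drawer at (253,237). The bystanders have not moved, so I'll push the bar drawer shut.

Call:
{"name": "jog_arm", "arguments": {"plan": [[0.25,0,0,0,0,0,-1],[0,0,1,0,0,0,-1],[0,0,1,0,0,0,-1],[0,0,1,0,0,0,-1],[0,0,0.6,0,0,0,-1],[-0.2,0,0,0,0,0,-1],[-0.3,0,0,0,0,0,-1],[-0.3,0,0,0,0,0,-1]]}}

```text
t: 70.05
tool_pos: [0.4245, -0.1148, 0.0493]
tool_rot: [-0.001, 3.141, -0.001]
contact_force: [-1.9, -0.1, -0.1]
opening: -0.0
grip_force: 0.6
```

Call:
{"name": "jog_arm", "arguments": {"plan": [[-0.4,-0.01,0,0,0,0,-1],[-0.5,-0.01,0,0,0,0,-1],[-0.6,-0.02,0,0,0,0,-1],[-0.6,-0.02,0,0,0,0,-1],[-0.6,-0.02,0,0,0,0,-1],[-0.6,-0.02,0,0,0,0,-1],[-0.6,-0.02,0,0,0,0,-1],[-0.6,-0.02,0,0,0,0,-1]]}}

```text
t: 70.85
tool_pos: [0.5147, -0.1174, 0.0486]
tool_rot: [-0.001, 3.141, -0.0]
contact_force: [-1.7, 0.4, 0.9]
opening: 0.0002
grip_force: 0.7
```

Call:
{"name": "jog_arm", "arguments": {"plan": [[-0.6,-0.02,0,0,0,0,-1],[-0.6,-0.02,0,0,0,0,-1],[-0.6,-0.02,0,0,0,0,-1],[-0.5,-0.01,0,0,0,0,-1],[-0.4,0,0,0,0,0,-1],[-0.4,0,0,0,0,0,-1],[-0.3,0,0,0,0,0,-1],[0,0,0,0,0,0,-1]]}}

```text
t: 71.65
tool_pos: [0.5825, -0.1188, 0.0488]
tool_rot: [-0.001, 3.14, -0.0]
contact_force: [0.7, -0.5, -0.7]
opening: 0.0004
grip_force: 0.0
```

Keep creeping until the force shows the stop.

Call:
{"name": "jog_arm", "arguments": {"plan": [[-0.2,0,0,0,0,0,-1],[-0.2,0,0,0,0,0,-1],[-0.1,0,0,0,0,0,-1],[0,0,0,0,0,0,-1]]}}

```text
t: 72.05
tool_pos: [0.5911, -0.1187, 0.0484]
tool_rot: [0.001, -3.14, -0.0]
contact_force: [-3.3, -0.9, 2.5]
opening: 0.0003
grip_force: 1.7
```

Call:
{"name": "jog_arm", "arguments": {"plan": [[-0.1,0,0,0,0,0,-1],[-0.1,0,0,0,0,0,-1],[0,0,0,0,0,0,-1]]}}

```text
t: 72.35
tool_pos: [0.5913, -0.1187, 0.0483]
tool_rot: [0.002, -3.13, -0.001]
contact_force: [-17.9, -0.6, 12.6]
opening: -0.0001
grip_force: 9.1
```

Call:
{"name": "jog_arm", "arguments": {"plan": [[0.5,0,0,0,0,0,-1],[1,0,0,0,0,0,-1],[1,0,0,0,0,0,-1],[1,0,0,0,0,0,-1],[1,0,0,0,0,0,-1],[1,0,0,0,0,0,-1],[1,0,0,0,0,0,-1],[1,0,0,0,0,0,-1]]}}

```text
t: 73.15
tool_pos: [0.4453, -0.1187, 0.0487]
tool_rot: [-0.001, 3.139, -0.001]
contact_force: [-0.1, 0.8, 0.0]
opening: -0.0
grip_force: 0.0
```

Call:
{"name": "jog_arm", "arguments": {"plan": [[1,0,0,0,0,0,-1],[0.3,0.5,0,0,0,0,-1],[0,1,0,0,0,0,-1],[0,1,0,0,0,0,-1],[0,1,0,0,0,0,-1],[0,1,0,0,0,0,-1],[0,1,0,0,0,0,-1],[0,1,0,0,0,0,-1]]}}

```text
t: 73.95
tool_pos: [0.4202, 0.0127, 0.0489]
tool_rot: [-0.001, 3.139, 0.001]
contact_force: [-0.2, 0.5, -0.2]
opening: -0.0001
grip_force: 0.0
```

Call:
{"name": "jog_arm", "arguments": {"plan": [[0,1,0,0,0,0,-1],[0,1,0,0,0,0,-1],[0,1,0,0,0,0,-1],[0,1,0,0,0,0,-1],[0,1,0,0,0,0,-1],[0,1,0,0,0,0,-1],[0,0.8,0,0,0,0,-1],[0,0,0,0,0,0,-1]]}}

```text
t: 74.75
tool_pos: [0.4198, 0.1493, 0.0489]
tool_rot: [-0.005, 3.14, 0.002]
contact_force: [-1.2, -0.7, 0.7]
opening: 0.0001
grip_force: 0.0
```

Call:
{"name": "jog_arm", "arguments": {"plan": [[-0.3,0.15,0,0,0,0,-1],[-0.3,0,0,0,0,0,-1],[-0.3,0,0,0,0,0,-1],[-0.4,-0.01,0,0,0,0,-1],[-0.5,-0.02,0,0,0,0,-1],[-0.6,-0.03,0,0,0,0,-1],[-0.6,-0.03,0,0,0,0,-1],[-0.6,-0.03,0,0,0,0,-1]]}}

```text
t: 75.55
tool_pos: [0.4925, 0.1477, 0.0483]
tool_rot: [0.0, -3.141, 0.0]
contact_force: [-1.3, -0.1, 0.9]
opening: 0.0002
grip_force: 0.7
```

Call:
{"name": "jog_arm", "arguments": {"plan": [[-0.6,-0.03,0,0,0,0,-1],[-0.6,-0.03,0,0,0,0,-1],[-0.6,-0.03,0,0,0,0,-1],[-0.6,-0.03,0,0,0,0,-1],[-0.6,-0.03,0,0,0,0,-1],[-0.5,-0.02,0,0,0,0,-1],[-0.5,-0.02,0,0,0,0,-1],[-0.4,0,0,0,0,0,-1]]}}

```text
t: 76.35
tool_pos: [0.5804, 0.1437, 0.0486]
tool_rot: [-0.001, 3.141, -0.001]
contact_force: [-1.7, -1.3, 0.3]
opening: -0.0001
grip_force: 0.7
```

Call:
{"name": "jog_arm", "arguments": {"plan": [[-0.4,0,0,0,0,0,-1],[-0.3,0,0,0,0,0,-1],[-0.2,0,0,0,0,0,-1],[-0.2,0,0,0,0,0,-1],[0,0,0,0,0,0,-1]]}}

```text
t: 76.85
tool_pos: [0.6008, 0.144, 0.0485]
tool_rot: [0.001, -3.139, 0.001]
contact_force: [-4.1, -0.8, 2.2]
opening: -0.0002
grip_force: 2.0
```

Call:
{"name": "jog_arm", "arguments": {"plan": [[-0.1,0,0,0,0,0,-1],[-0.1,0,0,0,0,0,-1],[0,0,0,0,0,0,-1]]}}

```text
t: 77.15
tool_pos: [0.6009, 0.144, 0.0484]
tool_rot: [0.001, -3.129, 0.002]
contact_force: [-19.2, -2.0, 13.4]
opening: -0.0002
grip_force: 9.5
```

Call:
{"name": "jog_arm", "arguments": {"plan": [[0.3,0,0,0,0,0,-1],[1,0,0,0,0,0,-1],[1,0,0,0,0,0,-1],[1,0,-0.5,0,0,0,-1],[1,0,-1,0,0,0,-1],[1,0,-1,0,0,0,-1],[1,0,-1,0,0,0,-1],[0,0,0,0,0,0,-1]]}}

```text
t: 77.95
tool_pos: [0.4804, 0.1447, 0.1217]
tool_rot: [-0.002, 3.135, 0.002]
contact_force: [1.3, 0.4, -0.1]
opening: 0.0003
grip_force: 0.0
```

```bash
python3 look.py 7 | grep -E "bar|knob|top|side"
```

```text
top
bar 102 [ 0.608 -0.116  0.067]
knob 91 [0.624 0.145 0.071]
inside fits [(array([ 0.6084, -0.1196,  0.07  ]), np.int64(166))]
inside odd [(array([0.6269, 0.1443, 0.0758]), np.int64(52))]
side
bar 9 [ 0.612 -0.145  0.065]
knob 127 [0.624 0.15  0.069]
inside fits [(array([ 0.6218, -0.118 ,  0.0683]), np.int64(144))]
inside odd [(array([0.6287, 0.1527, 0.0745]), np.int64(65))]
```

View pics/side7.png

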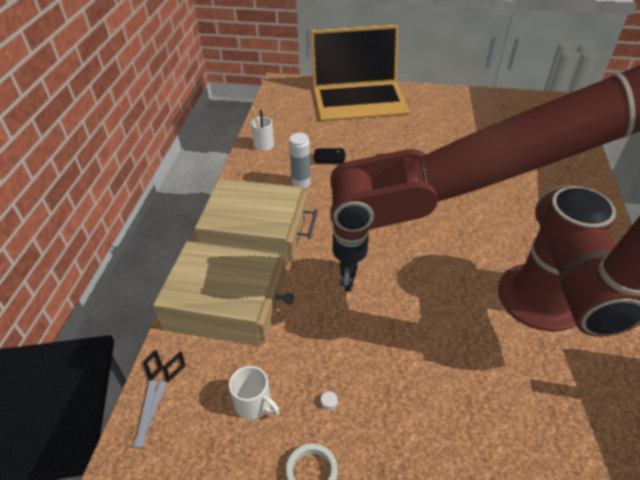

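The side view shows both drawers shut, with the bar at (309,222) and the knob at (286,298), and the mug, tin and tape in place. The robot is clear of everything.

```bash
python3 -c "
from station import ctrl
print(ctrl.finish_job())"
```

```text
the job is handed in; nothing more can be done
None
```

I handed the job in at about 78 s (the limit is 210 s) and got no verdict back: the 56, 48 and 32 mm spools slid down to the base and are in the bar-pull drawer, the 40 mm spool stopped on the tip and is in the knob drawer, and both drawers are shut with the bystanders unmoved.

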